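# Set the length stop and wedge the post level

### The arm

A 7-joint arm with a two-finger parallel gripper is mounted at the origin on the work surface. World frame = base frame: x ahead of the robot, y to its left, z up, the work surface at z = 0. Lengths are in m, angles in rad, forces in N, time in s.
With the tool pointing down it reaches from about 0.4 to 0.85 m from the base axis. Payload 10.4 kg.
Tool frame: the origin (TCP) lies midway between the tips of the shut fingers; the grasp point (between the pads) lies 19 mm behind it; z points along the fingers, x is the direction in which the jaws open and shut, and the axes are right-handed (so a half turn about z gives the same grasp; the last joint's range is limited). The gripper opens to 85 mm and grips with 20 to 120 N. Pads are 22 mm wide; open, the fingers measure 114 mm over their backs; the gripper's body (76 mm by 85 mm) begins 54 mm behind the grasp point. The pads swing forward as they close: fully open they stand 13 mm farther back than shut.
Start: joints at [1.157, 0.332, -0.065, 1.46, 0.022, 1.35, -0.088], TCP at [0.238, -0.578, 0.199] pointing down, gripper open.
Joint ranges: [-2.6, 2.6], [-0.5, 2.12], [-1.47, 1.34], [0.16, 2.42], [-1.27, 4.41], [0.06, 2.06], [-2.6, 2.6]. Speed limits (rad/s): [2.22, 2.22, 2.79, 2.79, 3.14, 3.14, 3.14].

### API

Orientations are given as a unit quaternion [x, y, z, w].
In Python, from workcell import telemetry, eyes, order gives the robot as it stands.
- The arm moves only by the tool servo_tool, never from a script. Its argument "deltas" is a list of rows, each a list of 3 entries, a list of its own where there are three numbers: the shift along the tool's x, y, z in cm, then the turn about the tool's z in rad, then the finger opening in cm, from 0 to 8.54. A call has 1 to 12 rows; each row shifts and turns the pose as measured when the row begins, along the tool's axes as they then stand; what a row does not reach is not made up. A row lasts 1/12 s, in which the tool goes at most 41.7 mm and 7.16 degrees, less where a joint would pass 70% of its speed; a pose out of reach is approached as far as the arm can. A call is refused whole if a number of a shift passes 4.17 or a number of a turn 0.125, either way. A call with a gripper value outside its range is refused whole. The fingers move at their own pace and stop on an object; "force" is the grip in N (left out, the last holds). Time passes only in rows, so rows that do not move let the fingers close. It gives the time, the measured TCP pose, the force and the opening at its end, in the units of the state.
- telemetry.get_obs(): the state, without advancing time (a new reading comes with each control period).
- eyes.camera(name): name is "scene" or "top" or "wrist"; returns (picture, depth): 480x640x3 uint8, blue, green, red; 480x640 float32, m along the optical axis (not along the pixel's ray), 0 where there is no reading.
- eyes.calibration(name): a dict with "fx", "fy", "cx", "cy" (pixels), "distortion" ([k1, k2, p1, p2, k3] as OpenCV has them; the pictures are not rectified), "rvec" (rotation vector, rad) and "tvec" (3), from world to camera coordinates, as OpenCV has them. Camera axes: x right, y down, z forward; pixel columns grow to the right and rows downward; lengths in m; the calibration is good to about 2 mm. A picture is of the moment at which its call begins: read the wrist's pose just before it. calibration takes no time and is no camera call; for the wrist camera it gives the pose at the moment of the call.
- order.hand_in(): hands the job in, once; it reports no verdict.
The state is a dict: "clock": time; "joint_pos": joint angles; "joint_velocities": joint speeds; "tau": joint torques, N m; "position": TCP position; "ee_rot": TCP orientation; "ft_force": force on the tool from outside, world axes, zero at the start; "torque": the same for the moment, N m; "grip_width": opening from 0.0 (shut) to 1.0 (fully open).
Only numpy, scipy, OpenCV 4.12 (cv2) and the standard library are available. Lean on these libraries where they do the work, as an engineer would, in place of code of your own. Each camera call takes 0.05 s, during which the arm holds its last target. There are 200 camera calls.

### The job

Get the post ready for tacking: loosen the clamp lever, slide the stop along its rail to the soapstone line and tighten the lever fully again, then butt the post's base plate flat against the stop. Draw the steel wedge out of its channel and push it thin end first under the open end of the tube until the post lies level. Leave the other things on the table where they are.

Things in the scene. Friction and masses are not known exactly. Their poses are not given: they have to be found in the camera images.
- rail: aluminium length-stop rail bolted to the table, bar 36 mm wide (x), 30 mm high, 360 mm long, with a scale (a tick every 10 mm) on its top. Origin: on the table under the rail's right-hand end, on its centre line; its y axis runs along the rail, its x axis away from the robot, z up. Rail, line and stop turn together about z by up to 7 degrees.
- carriage (a joint): position of the steel stop carriage on the rail, in m: distance of the stop face from the rail's right-hand end, growing along the rail's +y (range 0 to 0.30). Starts 45 to 150 mm beyond the line. The carriage is a block 52 x 50 x 62 mm over the rail that carries the stop plate and the lever. With the lever tight it holds about 45 N; loose it slides with about 3 N.
- stop_face (a point): point on the stop face, the flat upright face of the stop plate that looks to the rail's -y (towards the post): 115 mm on the robot's side of the rail's centre line, 42 mm above the table. Axes as the rail's. The stop plate is 12 mm thick (y), spans from the rail's centre line to 165 mm on the robot's side of it and from 4 to 80 mm above the table.
- stop_plate (a point): good place to take hold of the carriage: mid-thickness of the 12 mm stop plate, 50 mm on the robot's side of the rail's centre line (24 mm from the carriage block), 60 mm above the table, 20 mm under the plate's top edge. Axes as the rail's. Fingers fit on both sides along y.
- lever (a joint): angle of the black clamp lever on top of the carriage, in rad: 0 tight (parallel to the rail, pointing along +y, away from the post); it loosens clockwise seen from above, towards the rail's +x, to 1.3. It grips the rail from 0 to about 0.4 and is free above 0.5. It needs about 4 to 7 N at the grip and stays where it is left.
- lever_axis (a point): point on the lever's upright turning axis, at the height of the grip (86 mm above the table), 25 mm behind the stop face on the rail's centre line. Moves with the carriage; axes as the rail's.
- lever_grip (a point): centre of the lever's grip, 62 mm from the axis, 86 mm above the table: a bar 44 mm long, 14 mm wide, 18 mm high. Its y axis points along the lever away from the hub. Its underside is 15 mm above the top of the carriage block and 47 mm above the rail.
- line: white soapstone line, 3 mm wide, drawn straight across the rail's top and the table in front of it, at right angles to the rail. Origin: on the table under the rail's centre line, on the middle of the line; axes as the rail's. The stop is on the line when the stop face stands on it (y of stop_face in this frame = 0).
- post_face (a point): centre of the outer face of the post's base plate. The post (0.9 kg) is a square tube 40 x 40 mm welded centrally to a base plate 80 x 80 x 8 mm, 220 mm long in all, lying on its side about along the rail, its y axis along the tube towards the base plate and the stop, z up across it. It stands on the lower edge of the base plate and leans on the packing bar, so that its open end hangs low (3.5 to 4.5 degrees). Base plate starts 12 to 30 mm short of the line.
- post_mid (a point): point on the tube's axis, 110 mm from the outer face of the base plate (half-way along the post); 40 mm above the table when level. Axes as post_face.
- post_end (a point): middle of the tube's lower edge at its open end, 220 mm from the base plate's outer face. 20 mm above the table when the post is level; about 3 to 7 mm at the start. Axes as post_face.
- packing: fixed flat bar under the tube, 56 mm (x) by 20 mm (y), 13 mm high, too low to level the post. Origin under its centre; axes as the rail's. It lies 120 mm from the line towards the open end.
- wedge_mid (a point): middle of the steel wedge (0.38 kg), 8 mm above its flat underside. The wedge is 110 mm long, 30 mm wide; its y axis points along it to the thin end, z up. Its top slopes straight from 2 mm high at the thin end to 29.5 mm at the thick end (1 in 4), so it is 20 mm high 72 mm from the thin end.
- wedge_tip (a point): middle of the thin end, at the underside, 55 mm from wedge_mid. Axes as wedge_mid.
- wedge_heel (a point): middle of the thick end, at the underside, 55 mm from wedge_mid. Axes as wedge_mid.
- holder: fixed steel channel in which the wedge is kept, thick end home: two walls 4 mm thick, 40 mm high, 38 mm apart and a back wall, open at the top and at one end, 62 mm deep inside. Origin under the middle of the inside; its y axis points out of the open end, which is 31 mm from the origin. About 50 mm of the wedge's thin end sticks out; there is no room for fingers between the wedge and the walls.
- clamp: fixed screw clamp, an obstacle: column 265 mm high standing at its origin, arm at 150 mm reaching 135 mm along its -x axis, upright spindle with handle 118 mm along -x, from 48 to 270 mm above the table.
- tube_foot: bystander: round tube 60 mm across, 75 mm high, standing on a plate 90 x 90 x 6 mm. Origin under the plate's centre.
- tube_end: bystander: round tube offcut 76 mm across, 85 mm high, standing on end behind the rail. Origin under its centre.
- hammer: bystander: hammer lying on the table to the robot's left, under 40 mm high. Origin under it, x axis along it towards the head.
There are look-alikes about, which are no part of the job. Of the things like the part that bears wedge_mid, leave any that is yellow; of the rest the smaller one is meant. Of the things shaped like the part that bears post_face, the bare steel one is meant.

How it is judged:
By the outcome, as a careful person would: the job done as asked, in the order asked, and still so for the second after the job is handed in, with the robot touching nothing.
It also fails if it takes over 72 s, if anything falls off the work surface, if the arm or the gripper's body presses on something with over 40 N, if the wrist force passes 120 N, or if a joint passes its speed limit or range.

## Working session

There is one attempt and no reset: what is moved stays moved. The work goes in short steps, Python scripts to look and compute and a tool call to move; the robot and the scene stay as the last step left them, time stands still between calls to the robot, and variables do not carry over. Pictures are saved under pics/ and viewed, about 8 in all and at most 12, crops included, and the job is handed in when it is done.

Besides the shell and the picture viewer there is one more tool, called after "Call:" as name(argument=value, ...), one argument or row to a line, values as JSON. servo_tool: Moves the arm, as the interface text tells. Its arguments: {"type":"object","properties":{"deltas":{"type":"array"},"force":{"type":"number"}},"required":["deltas"]}

```bash
mkdir -p pics; ls; cat > h.py <<'E'
import numpy as np, cv2
from workcell import telemetry, eyes, order
from scipy.spatial.transform import Rotation as R
def cal(n):
    c=eyes.calibration(n); K=np.array([[c['fx'],0,c['cx']],[0,c['fy'],c['cy']],[0,0,1.]])
    return K,np.array(c['distortion']),cv2.Rodrigues(np.array(c['rvec']))[0],np.array(c['tvec']).reshape(3)
def ray(C,uv):
    K,d,Rm,t=C; p=cv2.undistortPoints(np.float64(uv).reshape(-1,1,2),K,d).reshape(-1,2)
    return -Rm.T@t, np.c_[p,np.ones(len(p))]@Rm   # origin, dirs (depth=1)
def onplane(C,uv,z):
    o,v=ray(C,uv); return o+v*((z-o[2])/v[:,2])[:,None]
def at(C,uv,dep):
    o,v=ray(C,uv); uv=np.int32(np.round(np.float64(uv).reshape(-1,2)))
    return o+v*dep[uv[:,1],uv[:,0]][:,None]
def cloud(C,dep):
    uv=np.stack(np.meshgrid(np.arange(640),np.arange(480)),-1).reshape(-1,2)
    o,v=ray(C,uv); return (o+v*dep.reshape(-1,1)).reshape(480,640,3)
def proj(C,P):
    K,d,Rm,t=C; return cv2.projectPoints(np.float64(P).reshape(-1,1,3),cv2.Rodrigues(Rm)[0],t,K,d)[0].reshape(-1,2)
E
python3 - <<'E'
from h import *
for n in ('scene','top'):
    p,d=eyes.camera(n); cv2.imwrite(f'pics/{n}0.png',p); np.savez(f'{n}0.npz',p=p,d=d)
    K,dd,Rm,t=cal(n); print(n,K[0,0],-Rm.T@t,(d>0).mean())
o=telemetry.get_obs(); print(o)
E
```

```text
pics
scene 444.31799405836307 [1.21153154 0.47395473 0.87304449] 0.9958756510416666
top 483.9146720610213 [ 0.29781913 -0.02241274  1.13828841] 0.9959798177083333
{'clock': 0.1, 'joint_pos': array([ 1.15738114,  0.3328042 , -0.06470441,  1.46083754,  0.02160653,
        1.34992582, -0.08850174]), 'joint_velocities': array([ 0.00019527, -0.0011979 ,  0.0002425 , -0.00024756,  0.00077041,
       -0.00018384,  0.00187714]), 'tau': array([ 2.66894378e-03, -6.26747918e+01,  5.01254294e-02, -3.92432714e+01,
        1.63451600e-02,  6.97570751e-03, -1.43838434e-07]), 'position': array([ 0.23794081, -0.57752769,  0.19870779]), 'ee_rot': array([ 8.30952060e-01, -5.56343658e-01, -5.48423094e-04, -3.29120631e-04]), 'ft_force': array([-0.2009329 ,  0.74815581,  0.13050781]), 'torque': array([0.02741086, 0.05321207, 0.02077973]), 'grip_width': 0.9974740701447484}
```

View pics/top0.png

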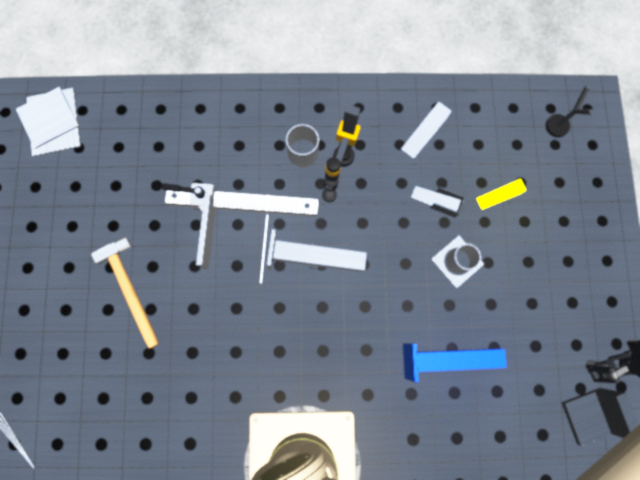

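View pics/scene0.png

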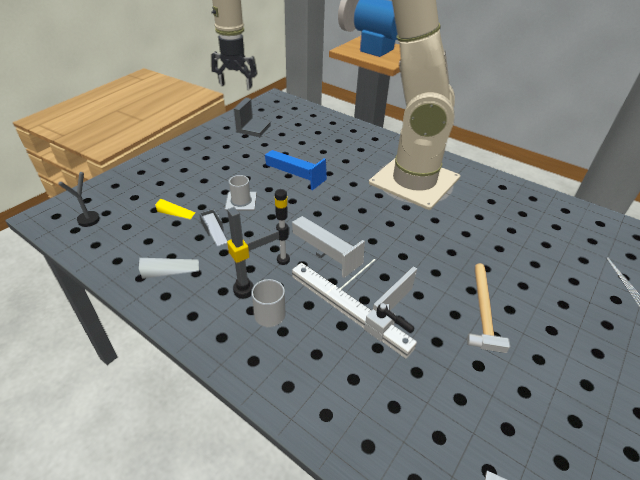

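The top view shows the rail from (165,197) to (318,206), with the stop plate at (204,230) and the lever at (175,187). The soapstone line is at (265,250), the bare post runs from (271,248) to (366,260), and the wedge in its holder is at (437,200). The larger steel wedge at (427,130), the yellow one and the blue post are decoys. The clamp stands at (345,140) with its spindle at (330,190).

```bash
python3 - <<'E'
from h import *
D=np.load('top0.npz'); p,d=D['p'],D['d']; C=cal('top')
X=cloud(C,d); g=cv2.cvtColor(p,cv2.COLOR_BGR2GRAY); hsv=cv2.cvtColor(p,cv2.COLOR_BGR2HSV)
for n,(u,v) in dict(tbl=(230,300),rail=(250,204),railend=(312,206),plate=(203,240),post=(320,255),pe=(360,260),lev=(178,187),wtip=(420,195),wthick=(450,203),car=(202,188)).items():
    print(n,X[v,u].round(4), g[v,u])
def rect(mask,box,z,name):
    u0,v0,u1,v1=box; m=np.zeros_like(mask); m[v0:v1,u0:u1]=mask[v0:v1,u0:u1]
    c=max(cv2.findContours(m,cv2.RETR_EXTERNAL,cv2.CHAIN_APPROX_NONE)[0],key=cv2.contourArea).reshape(-1,2)
    P=onplane(C,c,z)[:,:2].astype(np.float32); r=cv2.minAreaRect(P*1000); b=cv2.boxPoints(r)
    print(name,'ctr',np.round(r[0],1),'size',np.round(r[1],1),'ang',round(r[2],2)); print(b.round(1).tolist())
br=(g>150).astype(np.uint8)*255
rect(br,(216,185,325,216),.03,'rail right')
rect(br,(255,214,271,290),.0,'line')
hm=((X[...,2]>.03)&(g>120)).astype(np.uint8)*255
rect(hm,(276,225,375,285),.06,'post')
rect(br,(405,180,470,215),.016,'wedge')
rect(hm,(190,213,216,275),.08,'plate')
big=cv2.resize(p[165:285,150:480],None,fx=2.4,fy=2.4,interpolation=cv2.INTER_CUBIC); cv2.imwrite('pics/crop1.png',big)
E
```

```text
tbl [0.3683 0.1628 0.0032] 113
rail [0.592  0.1158 0.0268] 254
railend [ 0.5852 -0.0307  0.0286] 254
plate [0.4973 0.2132 0.0767] 232
post [ 0.4643 -0.0473  0.0524] 240
pe [ 0.4526 -0.1386  0.0462] 239
lev [0.6154 0.2691 0.0936] 45
wtip [ 0.6157 -0.2941  0.0085] 239
wthick [ 0.5911 -0.3621  0.0236] 239
car [0.6142 0.2166 0.0879] 162
rail right ctr [594.7  76.3] size [244.2  42.2] ang 84.89
[[562.7999877929688, -43.400001525878906], [604.7999877929688, -47.20000076293945], [626.5999755859375, 196.10000610351562], [584.5999755859375, 199.8000030517578]]
line ctr [490.7  85.5] size [ 10.  167.3] ang 85.04
[[406.8999938964844, 87.69999694824219], [573.5999755859375, 73.19999694824219], [574.5, 83.19999694824219], [407.79998779296875, 97.69999694824219]]
post ctr [461.6 -46.7] size [205.7  43.8] ang 81.09
[[424.0, -144.89999389648438], [467.29998779296875, -151.6999969482422], [499.20001220703125, 51.5], [455.8999938964844, 58.29999923706055]]
wedge ctr [ 603.3 -328.7] size [118.6  38.5] ang 70.47
[[565.2999877929688, -378.20001220703125], [601.5999755859375, -391.0], [641.2999877929688, -279.29998779296875], [605.0, -266.3999938964844]]
plate ctr [499.6 214.2] size [ 16.  118.6] ang 84.86
[[439.79998779296875, 211.60000610351562], [558.0, 200.89999389648438], [559.4000244140625, 216.89999389648438], [441.20001220703125, 227.5]]
```

View pics/crop1.png

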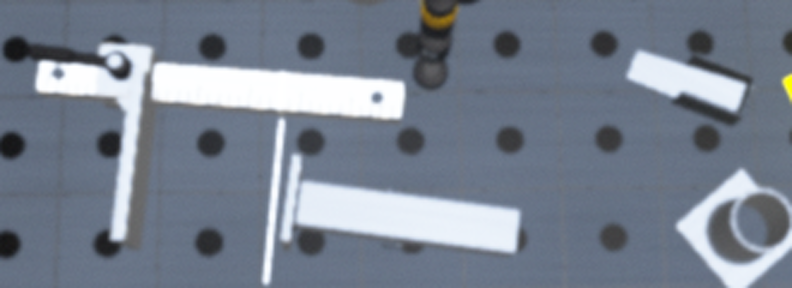

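```bash
cat >> h.py <<'E'
def plan(pos,yaw=None,step=3.5,vmaxturn=.12):
    """print rows (tool cm + turn) from the measured pose to TCP pos (m), tool-x world yaw (rad)"""
    o=telemetry.get_obs(); p=np.array(o['position']); M=R.from_quat(o['ee_rot']).as_matrix()
    y0=np.arctan2(M[1,0],M[0,0]); dy=0 if yaw is None else (yaw-y0+np.pi/2)%np.pi-np.pi/2
    dp=np.array(pos)-p; n=int(max(np.ceil(np.linalg.norm(dp)*100/step),np.ceil(abs(dy)/vmaxturn),1))
    print('pos',p.round(4),'yaw',round(y0,3),'tilt',(M[:,2]).round(4),'d',dp.round(4),'dyaw',round(dy,3),'n',n)
    for k in range(n):
        a=y0+dy*k/n; c,s=np.cos(a),np.sin(a); q=dp/n*100
        print([[round(c*q[0]+s*q[1],2),round(s*q[0]-c*q[1],2),round(-q[2],2)],round(-dy/n,3)],end=' ')
    print()
E
python3 - <<'E'
from h import *
C=cal('top');D=np.load('top0.npz');X=cloud(C,D['d'])
for n,(u,v) in dict(spindle=(331,185),spt=(333,165),col=(350,118),tube=(292,130),tube2=(318,140),holder=(455,196),hold2=(433,207),foot=(467,257),hamm=(110,250)).items(): print(n,X[v,u].round(3))
z=X[...,2]; m=(z>.1)&(z<.4)&(X[...,0]>.4)&(abs(X[...,1])<.3); P=X[m]; print(P.min(0),P.max(0))
for a in np.arange(.45,.9,.03):
    q=P[(P[:,0]>a)&(P[:,0]<a+.03)]
    if len(q): print(round(a,2),q[:,1].min().round(3),q[:,1].max().round(3),q[:,2].max().round(3))
K,_,Rm,t=cal('wrist'); o=telemetry.get_obs(); M=R.from_quat(o['ee_rot']).as_matrix()
print('cam in tool',M.T@(-Rm.T@t-o['position']),'axis',M.T@Rm.T[:,2],'right',M.T@Rm.T[:,0],K[0,0])
plan([.45,-.25,.26],-.09+np.pi)
plan([.45,-.25,.26],-.09)
E
```

```text
spindle [ 0.593 -0.07   0.17 ]
spt [ 0.603 -0.069  0.268]
col [ 0.709 -0.107  0.243]
tube [0.755 0.014 0.079]
tube2 [ 0.728 -0.046  0.085]
holder [ 0.608 -0.375  0.025]
hold2 [ 0.584 -0.323  0.012]
foot [ 0.462 -0.399  0.01 ]
hamm [0.486 0.442 0.025]
[ 0.58762406 -0.13463599  0.10009309] [ 0.73818804 -0.0554113   0.27324105]
0.57 -0.083 -0.056 0.273
0.6 -0.085 -0.055 0.273
0.63 -0.096 -0.082 0.166
0.66 -0.106 -0.084 0.167
0.69 -0.132 -0.084 0.268
0.72 -0.135 -0.087 0.268
cam in tool [-0.00088829 -0.06728748 -0.17515408] axis [-3.32507665e-04  2.62351788e-01  9.64972242e-01] right [9.99999648e-01 8.30861031e-04 1.18687011e-04] 350.0812843304534
pos [ 0.2379 -0.5775  0.1987] yaw -1.18 tilt [-5.0e-04  1.2e-03 -1.0e+00] d [0.2121 0.3275 0.0613] dyaw 1.09 n 12
[[np.float64(-1.85), np.float64(-2.67), np.float64(-0.51)], np.float64(-0.091)] [[np.float64(-1.6), np.float64(-2.83), np.float64(-0.51)], np.float64(-0.091)] [[np.float64(-1.34), np.float64(-2.96), np.float64(-0.51)], np.float64(-0.091)] [[np.float64(-1.06), np.float64(-3.07), np.float64(-0.51)], np.float64(-0.091)] [[np.float64(-0
[... 980 characters left out ...]
64(-1.06), np.float64(-3.07), np.float64(-0.51)], np.float64(-0.091)] [[np.float64(-0.78), np.float64(-3.16), np.float64(-0.51)], np.float64(-0.091)] [[np.float64(-0.49), np.float64(-3.21), np.float64(-0.51)], np.float64(-0.091)] [[np.float64(-0.2), np.float64(-3.25), np.float64(-0.51)], np.float64(-0.091)] [[np.float64(0.1), np.float64(-3.25), np.float64(-0.51)], np.float64(-0.091)] [[np.float64(0.39), np.float64(-3.23), np.float64(-0.51)], np.float64(-0.091)] [[np.float64(0.68), np.float64(-3.18), np.float64(-0.51)], np.float64(-0.091)] [[np.float64(0.97), np.float64(-3.1), np.float64(-0.51)], np.float64(-0.091)] [[np.float64(1.25), np.float64(-3.0), np.float64(-0.51)], np.float64(-0.091)]
```

Call:
servo_tool(
  deltas=[
    [[-1.85,-2.7,-0.5],-0.09,8.5],
    [[-1.6,-2.85,-0.5],-0.09,8.5],
    [[-1.35,-2.95,-0.5],-0.09,8.5],
    [[-1.05,-3.05,-0.5],-0.09,8.5],
    [[-0.8,-3.15,-0.5],-0.09,8.5],
    [[-0.5,-3.2,-0.5],-0.09,8.5],
    [[-0.2,-3.25,-0.5],-0.09,8.5],
    [[0.1,-3.25,-0.5],-0.09,8.5],
    [[0.4,-3.25,-0.5],-0.09,8.5],
    [[0.7,-3.2,-0.5],-0.09,8.5],
    [[0.95,-3.1,-0.5],-0.09,8.5],
    [[1.25,-3.0,-0.5],-0.09,8.5],
  ],
)

```text
clock: 1.1
position: [0.4463, -0.2372, 0.2543]
ee_rot: [0.999, -0.033, -0.006, -0.003]
ft_force: [0.2, -0.7, -0.3]
grip_width: 0.996
```

Call:
servo_tool(
  deltas=[
    [[0.3,-3.7,0],0.002,8.5],
    [[0.3,-3.7,0],0.002,8.5],
    [[0.3,-3.7,0],0.002,8.5],
    [[0.3,-3.7,0],0.002,8.5],
    [[0.3,-3.7,0],0.002,8.5],
    [[0.3,-3.7,0],0.002,8.5],
    [[0.3,-3.7,0],0.002,8.5],
    [[0.3,-3.7,0],0.002,8.5],
    [[0.3,-3.7,0],0.002,8.5],
    [[0.3,-3.7,0],0.002,8.5],
    [[0,0,0],0,8.5],
  ],
)

```text
clock: 2.02
position: [0.5006, 0.1543, 0.2552]
ee_rot: [0.999, -0.037, -0.006, -0.004]
ft_force: [-0.5, -0.8, -0.2]
grip_width: 0.997
```

```bash
python3 - <<'E'
from h import *
C=cal('wrist'); p,d=eyes.camera('wrist'); cv2.imwrite('pics/w1.png',p); np.savez('w1.npz',p=p,d=d,C=np.array(C,dtype=object),allow_pickle=True)
print(telemetry.get_obs()['position'])
E
```

```text
[0.5008469  0.15123327 0.25496996]
```

View pics/w1.png

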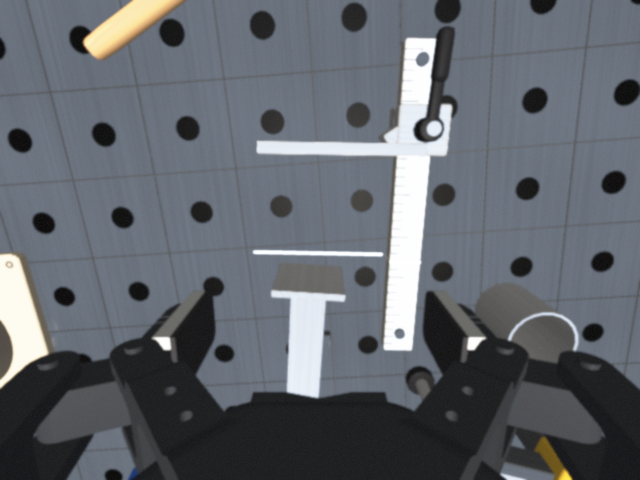

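The wrist view shows the line at (255–383, 253), the stop plate's top at (257–447, 148), and the rail from (420,40) to (398,348). The lever hub is at (430,128), its grip at (445,55), and the base plate's upright face at (308,280).

```bash
cat >> h.py <<'E'
def edges(g,cols,v0,v1):
    """per column: first row (sub-pixel) of rise and of fall of brightness between v0 and v1"""
    out=[]
    for u in cols:
        r=np.gradient(cv2.GaussianBlur(g[v0:v1,u-1:u+2].astype(np.float32).mean(1).reshape(-1,1),(1,3),0).ravel())
        out.append((u,v0+r.argmax(),v0+r.argmin()))
    return np.array(out,float)
E
python3 - <<'E'
from h import *
D=np.load('w1.npz',allow_pickle=True);p,d=D['p'],D['d'];C=tuple(D['C']);C=(C[0],C[1],C[2],C[3])
C=tuple(np.array(c,dtype=float) for c in C)
g=cv2.cvtColor(p,cv2.COLOR_BGR2GRAY); X=cloud(C,d)
def fit(P,n):
    dirr=np.polyfit(P[:,0],P[:,1],1); r=P[:,1]-np.polyval(dirr,P[:,0]); print(n,'slope',dirr.round(4),'sd',r.std().round(5),'at x.48',np.polyval(dirr,.48).round(4))
E1=edges(g,range(262,376,6),246,261); fit(onplane(C,np.c_[E1[:,0],E1[:,1:].mean(1)],0),'line')
E2=edges(g,range(264,380,6),136,162)
fit(onplane(C,E2[:,[0,1]],.08),'plate back'); fit(onplane(C,E2[:,[0,2]],.08),'plate front')
print(g[140:160,300], X[148,300],X[148,350])
E3=edges(g,range(278,340,6),288,306);print(E3[:4])
# rail sides on rows
gt=g.T.copy()
for rows,nm in ((range(175,330,12),'rail'),):
    E4=edges(gt,rows,375,442); L=onplane(C,E4[:,[1,0]],.03);Rr=onplane(C,E4[:,[2,0]],.03)
    for P,n in((L,'L'),(Rr,'R'),((L+Rr)/2,'mid')): c=np.polyfit(P[:,1],P[:,0],1); print(n,c.round(4),'x at y=.15',np.polyval(c,.15))
for n,(u,v) in dict(hub=(431,128),g1=(443,65),g2=(446,40),face=(310,285),facetop=(310,296),tube=(306,340),railb=(398,345)).items(): print(n,X[v,u].round(4))
# lever grip: dark and high
m=((X[...,2]>.07)&(X[...,2]<.11)&(g<90)); m[:,:400]=0;m[135:]=0
q=X[m]; print(len(q), q.min(0),q.max(0)); 
vx,vy,x0,y0=cv2.fitLine(q[:,:2].astype(np.float32)*1000,cv2.DIST_L2,0,.01,.01).ravel(); print('lever dir',vx,vy,x0,y0, np.median(q[:,2]))
# post tube sides
E5=edges(gt,range(310,390,8),278,336); print(E5[:3]); L=onplane(C,E5[:,[1,0]],.055);Rr=onplane(C,E5[:,[2,0]],.055);M=(L+Rr)/2
c=np.polyfit(M[:,1],M[:,0],1); print('post mid',c, M[[0,-1]].round(4),'w',(Rr-L)[:,0].mean())
E
```

```text
line slope [-0.0912  0.1322] sd 0.00022 at x.48 0.0885
plate back slope [-0.0903  0.2698] sd 0.00027 at x.48 0.2265
plate front slope [-0.0906  0.2577] sd 0.00027 at x.48 0.2142
[124 160 207 230 236 236 234 235 236 237 238 238 238 228 184 136 118 118
 118 117] [0.48560901 0.21933303 0.08074688] [0.5338073  0.21573239 0.08109806]
[[278. 290. 297.]
 [284. 290. 297.]
 [290. 291. 298.]
 [296. 291. 298.]]
L [0.0883 0.5703] x at y=.15 0.583545939245142
R [0.089  0.6076] x at y=.15 0.6209776728536784
mid [0.0886 0.589 ] x at y=.15 0.6022613951158572
hub [0.6071 0.2279 0.0951]
g1 [0.6166 0.2793 0.0959]
g2 [0.619  0.2987 0.0951]
face [0.4826 0.0697 0.0634]
facetop [0.4827 0.0639 0.0804]
tube [ 0.4716 -0.0033  0.0563]
railb [ 0.5859 -0.0333  0.031 ]
1571 [0.5970034  0.22204873 0.07201863] [0.62678587 0.31034128 0.09782673]
lever dir 0.20154631 0.979479 613.59216 271.19193 0.0921434748456062
[[310. 289. 325.]
 [318. 289. 324.]
 [326. 289. 324.]]
post mid [0.13486236 0.47130616] [[ 0.4759  0.0351  0.055 ]
 [ 0.4629 -0.0619  0.055 ]] w 0.04098802211583199
```

Call:
servo_tool(
  deltas=[
    [[1.7,-2.4,1.8],0.003,6],
    [[1.7,-2.4,1.8],0.003,6],
    [[1.7,-2.4,1.8],0.003,6],
    [[1.7,-2.4,1.8],0.003,5],
    [[1.7,-2.4,1.8],0.003,5],
    [[1.4,-2.0,1.5],0.0,5],
    [[0,0,0],0,5],
  ],
)

```text
clock: 2.65
position: [0.6177, 0.2784, 0.1417]
ee_rot: [0.999, -0.051, -0.005, 0.002]
ft_force: [-1.0, 0.4, 0.4]
grip_width: 0.583
```

```bash
sed -i 's/print(\[\[round(c\*q\[0\]+s\*q\[1\],2),round(s\*q\[0\]-c\*q\[1\],2),round(-q\[2\],2)\],round(-dy\/n,3)\],end=. .)/print("[[%.2f,%.2f,%.2f],%.3f]"%(c*q[0]+s*q[1],s*q[0]-c*q[1],-q[2],-dy\/n),end=" ")/' h.py
python3 - <<'E'
from h import *
plan([.615,.289,.063],-.09,2.2)
E
```

```text
pos [0.6177 0.2784 0.1417] yaw -0.102 tilt [-0.0111 -0.0039 -0.9999] d [-0.0027  0.0106 -0.0787] dyaw 0.012 n 4
[[-0.10,-0.26,1.97],-0.003] [[-0.09,-0.26,1.97],-0.003] [[-0.09,-0.26,1.97],-0.003] [[-0.09,-0.26,1.97],-0.003]
```

Call:
servo_tool(
  deltas=[
    [[-0.1,-0.27,1.95],-0.003,5],
    [[-0.1,-0.27,1.95],-0.003,5],
    [[-0.1,-0.27,1.95],-0.003,5],
    [[-0.1,-0.27,1.7],-0.003,4],
    [[0,0,0],0,1],
    [[0,0,0],0,1],
    [[0,0,0],0,1],
    [[0,0,0],0,1],
  ],
  force=40,
)

```text
clock: 3.32
position: [0.6153, 0.2821, 0.0613]
ee_rot: [0.999, -0.048, -0.007, 0.004]
ft_force: [2.6, 5.2, -14.9]
grip_width: 0.139
```

```bash
python3 - <<'E'
from h import *
o=telemetry.get_obs(); print(o['position'],o['ft_force'],o['torque'],o['grip_width']*85)
p,d=eyes.camera('wrist'); cv2.imwrite('pics/w2.png',p)
E
```

```text
[0.61529416 0.28210813 0.06131027] [  2.58987936   5.23309341 -14.87857766] [ 1.29667947 -0.70505981 -0.0900386 ] 11.80773497391961
```

Call:
servo_tool(
  deltas=[
    [[0.55,0.03,0],0.1,1],
    [[0.55,0.03,0],0.1,1],
    [[0.55,0.03,0],0.1,1],
    [[0.55,0.03,0],0.1,1],
  ],
)

```text
clock: 3.7
position: [0.6347, 0.2762, 0.0612]
ee_rot: [0.968, -0.25, -0.008, 0.004]
ft_force: [3.2, 2.9, -10.7]
grip_width: 0.135
```

```bash
cat >> h.py <<'E'
def lev(A=(.6092,.2275)):
    o=telemetry.get_obs(); p=o['position']; M=R.from_quat(o['ee_rot']).as_matrix(); v=p[:2]-np.array(A)
    print('clk',o['clock'],'pos',p.round(4),'r',np.linalg.norm(v).round(4),'lever ang',(np.arctan2(v[0],v[1])-.09).round(3),'toolyaw rel',(-.09-np.arctan2(M[1,0],M[0,0])).round(3),'tilt',M[:2,2].round(3),'F',o['ft_force'].round(1),'T',o['torque'].round(2),'w',(o['grip_width']*85).round(1))
E
python3 -c "
from h import *
lev()"
```

```text
Traceback (most recent call last):
  File "h.py", line 39, in lev
    print('clk',o['clock'],'pos',p.round(4),'r',np.linalg.norm(v).round(4),'lever ang',(np.arctan2(v[0],v[1])-.09).round(3),'toolyaw rel',(-.09-np.arctan2(M[1,0],M[0,0])).round(3),'tilt',M[:2,2].round(3),'F',o['ft_force'].round(1),'T',o['torque'].round(2),'w',(o['grip_width']*85).round(1))
                                                                                                                                                                                                                                                                    ^^^^^^^^^^^^^^^^^^^^^^^^^^
AttributeError: 'float' object has no attribute 'round'
```

Call:
servo_tool(
  deltas=[
    [[0.55,0.03,0],0.1,1],
    [[0.55,0.03,0],0.1,1],
    [[0.55,0.03,0],0.1,1],
    [[0.55,0.03,0],0.1,1],
    [[0.55,0.03,0],0.1,1],
    [[0,0,0],0,1],
  ],
)

```text
clock: 4.2
position: [0.657, 0.2545, 0.0612]
ee_rot: [0.869, -0.495, -0.006, 0.005]
ft_force: [4.4, -0.1, -10.1]
grip_width: 0.138
```

```bash
sed -i "s/(o\['grip_width'\]\*85).round(1)/round(o['grip_width']*85,1)/" h.py
python3 -c "
from h import *
lev()"
```

```text
clk 4.2 pos [0.657  0.2545 0.0612] r 0.0548 lever ang 0.967 toolyaw rel 0.945 tilt [-0.016 -0.003] F [  4.4  -0.1 -10.1] T [ 0.05 -0.93  0.1 ] w 11.8
```

Call:
servo_tool(
  deltas=[
    [[0,0,0],0,4.5],
    [[0,0,0],0,4.5],
    [[0,0,0],0,4.5],
    [[0,0,-2.0],0,4.5],
    [[0,0,-2.5],0,4.5],
    [[0,0,-1.5],0,4.5],
  ],
)

```text
clock: 4.7
position: [0.6564, 0.2541, 0.1248]
ee_rot: [0.873, -0.488, -0.007, 0.006]
ft_force: [0.2, -0.6, 0.7]
grip_width: 0.529
```

```bash
python3 -c "
from h import *
lev()
plan([.5577,.2131,.115],-.09-np.pi/2,2.5)"
```

```text
clk 4.7 pos [0.6564 0.2541 0.1248] r 0.0542 lever ang 0.969 toolyaw rel 0.93 tilt [-0.018 -0.004] F [ 0.2 -0.6  0.7] T [ 0.04 -0.05 -0.02] w 45.0
pos [0.6564 0.2541 0.1248] yaw -1.02 tilt [-0.0176 -0.0039 -0.9998] d [-0.0987 -0.041  -0.0098] dyaw -0.64 n 6
[[-0.28,1.76,0.16],0.107] [[-0.09,1.78,0.16],0.107] [[0.10,1.78,0.16],0.107] [[0.29,1.76,0.16],0.107] [[0.47,1.72,0.16],0.107] [[0.66,1.66,0.16],0.107]
```

Call:
servo_tool(
  deltas=[
    [[-0.3,1.75,0.1],0.107,5],
    [[-0.1,1.8,0.1],0.107,5],
    [[0.1,1.8,0.1],0.107,5],
    [[0.3,1.75,0.1],0.107,5],
    [[0.45,1.7,0.1],0.107,5],
    [[0.65,1.65,0.1],0.107,5],
    [[0,0,0],0,5],
  ],
)

```text
clock: 5.28
position: [0.5559, 0.2172, 0.1321]
ee_rot: [-0.669, 0.743, 0.002, 0.0]
ft_force: [0.7, 1.1, 0.5]
grip_width: 0.585
```

```bash
python3 -c "
from h import *
lev()
plan([.5577,.2131,.043],-.09-np.pi/2,2.5)"
```

```text
clk 5.2833 pos [0.5559 0.2172 0.1321] r 0.0543 lever ang -1.852 toolyaw rel 1.586 tilt [-0.003  0.004] F [0.7 1.1 0.5] T [ 0.02 -0.05 -0.03] w 49.7
pos [0.5559 0.2172 0.1321] yaw -1.676 tilt [-0.0027  0.0036 -1.    ] d [ 0.0018 -0.0041 -0.0891] dyaw 0.015 n 4
[[0.10,-0.05,2.23],-0.004] [[0.10,-0.05,2.23],-0.004] [[0.10,-0.05,2.23],-0.004] [[0.10,-0.05,2.23],-0.004]
```

Down and grip, then start the slide along −y (tool +x).

Call:
servo_tool(
  deltas=[
    [[0.1,-0.05,2.2],-0.004,5],
    [[0.1,-0.05,2.2],-0.004,5],
    [[0.1,-0.05,2.2],-0.004,5],
    [[0.1,-0.05,2.0],-0.004,4],
    [[0,0,0],0,0.9],
    [[0,0,0],0,0.9],
    [[0,0,0],0,0.9],
    [[0,0,0],0,0.9],
    [[0,0,0],0,0.9],
  ],
  force=40,
)

```text
clock: 6.03
position: [0.5633, 0.2186, 0.0552]
ee_rot: [-0.684, 0.729, -0.001, 0.008]
ft_force: [0.2, 0.4, -0.1]
grip_width: 0.106
```

```bash
python3 -c "
from h import *
lev()
o=telemetry.get_obs()['position']
plan([o[0]-.126*.09,o[1]-.126*.996,o[2]],None,2)"
```

```text
clk 6.0333 pos [0.5633 0.2186 0.0552] r 0.0468 lever ang -1.852 toolyaw rel 1.544 tilt [0.014 0.009] F [ 0.2  0.4 -0.1] T [-0.01 -0.02 -0.03] w 9.0
pos [0.5633 0.2186 0.0552] yaw -1.634 tilt [ 0.0137  0.0088 -0.9999] d [-0.0113 -0.1255  0.    ] dyaw 0 n 7
[[1.80,0.05,-0.00],0.000] [[1.80,0.05,-0.00],0.000] [[1.80,0.05,-0.00],0.000] [[1.80,0.05,-0.00],0.000] [[1.80,0.05,-0.00],0.000] [[1.80,0.05,-0.00],0.000] [[1.80,0.05,-0.00],0.000]
```

```bash
python3 - <<'E'
from h import *
p,d=eyes.camera('wrist'); cv2.imwrite('pics/w3.png',p); lev()
E
```

```text
clk 6.0833 pos [0.5635 0.2187 0.0554] r 0.0465 lever ang -1.85 toolyaw rel 1.544 tilt [0.014 0.009] F [-0.1 -0.   0.3] T [-0.01 -0.02 -0.  ] w 9.1
```

View pics/w3.png

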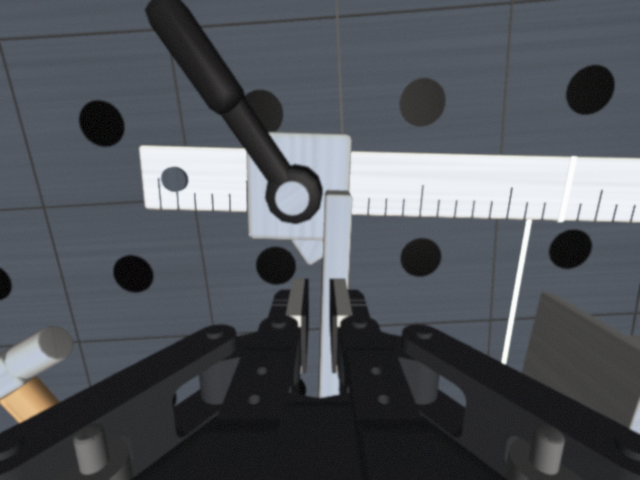

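The picture shows the plate at u≈318–345 between the finger pads (about 303 and 338), not yet tightly held. The lever is swung clear at (190,60). I'll close fully.

Call:
servo_tool(
  deltas=[
    [[0,0,0.6],0,0.0],
    [[0,0,0.4],0,0.0],
    [[0,0,0],0,0.0],
  ],
  force=40,
)

```text
clock: 6.33
position: [0.5652, 0.22, 0.0485]
ee_rot: [-0.685, 0.729, -0.003, 0.01]
ft_force: [0.6, 0.9, 0.9]
grip_width: -0.002
```

```bash
python3 -c "
from h import *
lev()"
```

```text
clk 6.3333 pos [0.5652 0.22   0.0485] r 0.0447 lever ang -1.83 toolyaw rel 1.543 tilt [0.019 0.01 ] F [0.6 0.9 0.9] T [-0.06  0.1  -0.03] w -0.2
```

Call:
servo_tool(
  deltas=[
    [[0,0,-2.0],0,0.0],
    [[0,0,-2.5],0,5.0],
    [[0,0,-2.5],0,5.0],
    [[0,0,-2.0],0,5.0],
    [[0,0,0],0,5.0],
  ],
)

```text
clock: 6.75
position: [0.5619, 0.2186, 0.1395]
ee_rot: [-0.685, 0.729, -0.002, 0.008]
ft_force: [0.7, 0.9, 0.6]
grip_width: 0.564
```

```bash
python3 - <<'E'
from h import *
lev(); C=cal('wrist'); p,d=eyes.camera('wrist'); cv2.imwrite('pics/w4.png',p); np.savez('w4.npz',p=p,d=d); lev()
X=cloud(C,d); g=cv2.cvtColor(p,cv2.COLOR_BGR2GRAY)
m=(X[...,2]>.074)&(X[...,2]<.086)&(g>150)&(X[...,0]<.58)&(X[...,0]>.42)&(abs(X[...,1]-.2)<.1)
q=X[m]; print(m.sum()); 
if m.sum(): print(q.min(0),q.max(0)); c=np.polyfit(q[:,0],q[:,1],1); print(c,'y at .5577',np.polyval(c,.5577),'halfwidth',np.percentile(abs(q[:,1]-np.polyval(c,q[:,0])),95))
E
```

```text
clk 6.75 pos [0.5619 0.2186 0.1395] r 0.0481 lever ang -1.846 toolyaw rel 1.542 tilt [0.015 0.009] F [0.7 0.9 0.6] T [-0.02 -0.05  0.02] w 47.9
clk 6.8 pos [0.5614 0.2184 0.1378] r 0.0487 lever ang -1.85 toolyaw rel 1.542 tilt [0.013 0.008] F [ 0.4 -0.8 -0.4] T [-0.01 -0.04 -0.02] w 49.9
2688
[0.44341379 0.20549269 0.07823435] [0.57995738 0.22827537 0.08264172]
[-0.08982485  0.26341078] y at .5577 0.2133154638984815 halfwidth 0.0054397745704736185
```

View pics/w4.png

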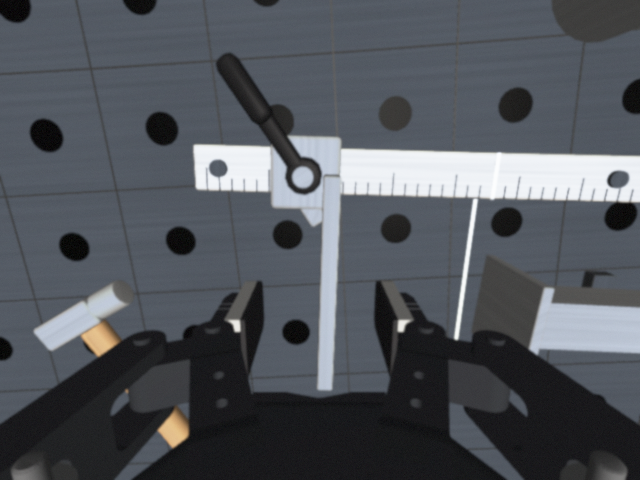

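```bash
python3 - <<'E'
from h import *
D=np.load('w4.npz'); d=D['d']; C=cal('wrist'); X=cloud(C,d); o=telemetry.get_obs(); M=R.from_quat(o['ee_rot']).as_matrix()
T=(X-o['position'])@M
for box in ((230,280,265,330),(375,280,412,330),(180,330,240,420)):
    q=T[box[1]:box[3],box[0]:box[2]].reshape(-1,3); q=q[(q[:,2]<.02)&(q[:,2]>-.17)]; print(len(q), np.percentile(q,[1,50,99],axis=0).round(4).tolist())
print(o['joint_pos'])
c=(260,290,380,400)
E
```

```text
1507 [[-0.0362, -0.0125, -0.0784], [-0.0265, -0.011, -0.056], [-0.0253, 0.0076, -0.0363]]
1613 [[0.0225, -0.0128, -0.0792], [0.0243, -0.011, -0.057], [0.0345, 0.0065, -0.038]]
5133 [[-0.0423, -0.0184, -0.1214], [-0.0256, -0.0172, -0.1064], [-0.017, 0.0045, -0.0762]]
[-0.04613118  0.35374387 -0.49369976  1.5991189   0.1749294   1.21734961
 -2.2045195 ]
```

The picture shows the plate unmoved at (330,290). The depth reading puts the fingertips about 30 mm behind the reported TCP, so the gripper closed above the plate. I'll aim 30 mm lower from now on and check.

```bash
python3 -c "
from h import *
plan([.5577,.2133,.012],-.09-np.pi/2,2.0)"
```

```text
pos [0.5614 0.2184 0.1378] yaw -1.632 tilt [ 0.0131  0.0084 -0.9999] d [-0.0037 -0.0051 -0.1258] dyaw -0.028 n 7
[[0.08,0.05,1.80],0.004] [[0.08,0.05,1.80],0.004] [[0.08,0.05,1.80],0.004] [[0.08,0.05,1.80],0.004] [[0.08,0.05,1.80],0.004] [[0.08,0.05,1.80],0.004] [[0.08,0.05,1.80],0.004]
```

Call:
servo_tool(
  deltas=[
    [[0.6,0.5,1.0],0.02,5],
    [[0,0,1.8],0,5],
    [[0,0,1.8],0,5],
    [[0,0,1.8],0,5],
    [[0,0,1.0],0,5],
    [[0,0,0],0,5],
  ],
)

```text
clock: 7.3
position: [0.5557, 0.2123, 0.0568]
ee_rot: [-0.677, 0.736, -0.001, 0.007]
ft_force: [-0.4, 0.9, 0.2]
grip_width: 0.588
```

```bash
python3 -c "
from h import *
lev()
plan([.5577,.2133,.012],-.09-np.pi/2,2.0)"
```

```text
clk 7.3 pos [0.5557 0.2123 0.0568] r 0.0556 lever ang -1.938 toolyaw rel 1.563 tilt [0.012 0.007] F [-0.4  0.9  0.2] T [0.   0.01 0.03] w 50.0
pos [0.5557 0.2123 0.0568] yaw -1.653 tilt [ 0.0117  0.0072 -0.9999] d [ 0.002   0.001  -0.0448] dyaw -0.008 n 3
[[-0.04,-0.06,1.49],0.003] [[-0.04,-0.06,1.49],0.003] [[-0.04,-0.06,1.49],0.003]
```

Call:
servo_tool(
  deltas=[
    [[-0.1,-0.1,1.5],0.003,5],
    [[0,-0.05,1.5],0.003,5],
    [[0,0,1.2],0.0,4],
    [[0,0,0],0,0],
    [[0,0,0],0,0],
    [[0,0,0],0,0],
    [[0,0,0],0,0],
  ],
  force=40,
)

```text
clock: 7.88
position: [0.5576, 0.2134, 0.0134]
ee_rot: [-0.675, 0.737, -0.001, 0.006]
ft_force: [2.6, 2.5, -11.4]
grip_width: 0.133
```

```bash
python3 -c "
from h import *
lev()
o=telemetry.get_obs()['position']
plan([o[0]-.125*.09,o[1]-.125*.996,o[2]],None,1.6)"
```

```text
clk 7.8833 pos [0.5576 0.2134 0.0134] r 0.0535 lever ang -1.928 toolyaw rel 1.569 tilt [0.01  0.007] F [  2.6   2.5 -11.4] T [-0.03 -0.66 -0.08] w 11.3
pos [0.5576 0.2134 0.0134] yaw -1.659 tilt [ 0.0102  0.0067 -0.9999] d [-0.0112 -0.1245  0.    ] dyaw 0 n 8
[[1.56,0.00,-0.00],0.000] [[1.56,0.00,-0.00],0.000] [[1.56,0.00,-0.00],0.000] [[1.56,0.00,-0.00],0.000] [[1.56,0.00,-0.00],0.000] [[1.56,0.00,-0.00],0.000] [[1.56,0.00,-0.00],0.000] [[1.56,0.00,-0.00],0.000]
```

Call:
servo_tool(
  deltas=[
    [[1.2,0,0],0,0],
    [[1.6,0,0],0,0],
    [[1.6,0,0],0,0],
    [[1.6,0,0],0,0],
    [[1.6,0,0],0,0],
    [[1.6,0,0],0,0],
    [[1.2,0,0],0,0],
    [[0.8,0,0],0,0],
    [[0,0,0],0,0],
    [[0,0,0],0,0],
  ],
)

```text
clock: 8.72
position: [0.5478, 0.102, 0.0134]
ee_rot: [-0.677, 0.736, 0.0, 0.009]
ft_force: [3.6, 3.1, -11.0]
grip_width: 0.135
```

```bash
cat >> h.py <<'E'
def stopline(zl=0.):
    C=cal('wrist'); p,d=eyes.camera('wrist'); g=cv2.cvtColor(p,cv2.COLOR_BGR2GRAY); X=cloud(C,d)
    ex,ey=np.array([.996,-.09]),np.array([.09,.996])
    a=(X[...,:2]-[.596,.0778])@ex; b=(X[...,:2]-[.596,.0778])@ey; z=X[...,2]
    m=(z>.074)&(z<.087)&(g>140)&(a>-.16)&(a<-.03)&(b<.2)&(b>-.05)
    # exclude base plate: keep largest blob
    n,l,s,_=cv2.connectedComponentsWithStats(m.astype(np.uint8)); k=1+s[1:,4].argmax(); m=l==k
    vv,uu=np.nonzero(m); P=onplane(C,np.c_[uu,vv],.08); pa=(P[:,:2]-[.596,.0778])@ex; pb=(P[:,:2]-[.596,.0778])@ey
    print('plate n',m.sum(),'a',pa.min().round(3),pa.max().round(3))
    for lo in np.arange(-.16,-.03,.02):
        s_=(pa>lo)&(pa<lo+.02)
        if s_.sum()>20: print('  a',round(lo,2),'face y',np.percentile(pb[s_],2).round(4),'back',np.percentile(pb[s_],98).round(4))
    m=(abs(z-zl)<.012)&(g>215)&(a<-.02)&(a>-.2)&(abs(b)<.02); vv,uu=np.nonzero(m); P=onplane(C,np.c_[uu,vv],zl); pa=(P[:,:2]-[.596,.0778])@ex; pb=(P[:,:2]-[.596,.0778])@ey
    print('line n',len(pb), 'y pct', np.percentile(pb,[5,50,95]).round(4) if len(pb) else '', np.polyfit(pa,pb,1).round(4) if len(pb)>10 else '')
    m=(abs(z-.03)<.012)&(g>245)&(abs(a)<.018)&(abs(b)<.05)
    return p,d,C
E
python3 - <<'E'
from h import *
lev(); p,d,C=stopline(); cv2.imwrite('pics/w5.png',p); np.savez('w5.npz',p=p,d=d)
E
```

```text
clk 8.7167 pos [0.5478 0.102  0.0134] r 0.1398 lever ang -2.776 toolyaw rel 1.565 tilt [0.014 0.013] F [  3.6   3.1 -11. ] T [-0.5  -0.36 -0.24] w 11.5
plate n 3575 a -0.073 -0.03
  a -0.08 face y 0.0145 back 0.0256
  a -0.06 face y 0.0147 back 0.0255
  a -0.04 face y 0.0147 back 0.0257
line n 377 y pct [-0.0008  0.0006  0.0019] [-0.002   0.0005]
```

View pics/w5.png

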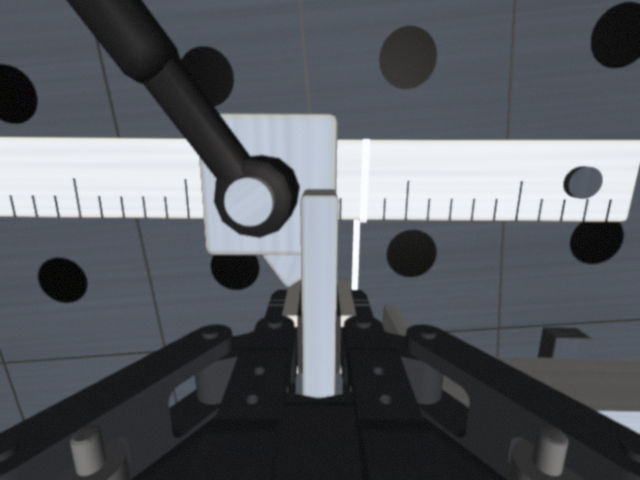

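The picture shows the plate at u≈303–337 between the pads, 13–14 mm from the line at u≈357–370.

Call:
servo_tool(
  deltas=[
    [[0.7,0,0],0,0],
    [[0.65,0,0],0,0],
    [[0,0,0],0,0],
    [[0,0,0],0,0],
  ],
)

```text
clock: 9.1
position: [0.5468, 0.0909, 0.0134]
ee_rot: [-0.678, 0.735, 0.0, 0.01]
ft_force: [2.1, 2.4, -7.6]
grip_width: 0.129
```

```bash
python3 - <<'E'
from h import *
lev(); p,d,C=stopline(); cv2.imwrite('pics/w6.png',p)
E
```

```text
clk 9.1 pos [0.5468 0.0909 0.0134] r 0.1502 lever ang -2.803 toolyaw rel 1.562 tilt [0.014 0.014] F [ 2.1  2.4 -7.6] T [-0.68 -0.06 -0.47] w 11.0
plate n 3570 a -0.073 -0.03
  a -0.08 face y 0.0033 back 0.0144
  a -0.06 face y 0.0036 back 0.0144
  a -0.04 face y 0.0036 back 0.0144
line n 8 y pct [-0.0006 -0.0006 -0.0005]
```

Call:
servo_tool(
  deltas=[
    [[0.3,0,0],0,0],
    [[0,0,0],0,0],
    [[0,0,0],0,0],
  ],
)

```text
clock: 9.4
position: [0.5466, 0.0887, 0.0134]
ee_rot: [-0.678, 0.735, 0.001, 0.01]
ft_force: [1.8, 2.1, -7.9]
grip_width: 0.136
```

```bash
python3 - <<'E'
from h import *
lev(); p,d,C=stopline(); cv2.imwrite('pics/w7.png',p)
E
```

```text
clk 9.4 pos [0.5466 0.0887 0.0134] r 0.1523 lever ang -2.808 toolyaw rel 1.561 tilt [0.014 0.014] F [ 1.8  2.1 -7.9] T [-0.79  0.   -0.49] w 11.6
plate n 3557 a -0.073 -0.03
  a -0.08 face y 0.0011 back 0.0122
  a -0.06 face y 0.0013 back 0.0121
  a -0.04 face y 0.0013 back 0.0121Traceback (most recent call last):
  File "<stdin>", line 2, in <module>
  File "h.py", line 52, in stopline
    m=(abs(z-zl)<.012)&(g>215)&(a<-.02)&(a>-.2)&(abs(b)<.02); vv,uu=np.nonzero(m); P=onplane(C,np.c_[uu,vv],zl); pa=(P[:,:2]-[.596,.0778])@ex; pb=(P[:,:2]-[.596,.0778])@ey
                                                                                     ~~~~~~~^^^^^^^^^^^^^^^^^^^
  File "h.py", line 11, in onplane
    o,v=ray(C,uv); return o+v*((z-o[2])/v[:,2])[:,None]
        ~~~^^^^^^
  File "h.py", line 8, in ray
    K,d,Rm,t=C; p=cv2.undistortPoints(np.float64(uv).reshape(-1,1,2),K,d).reshape(-1,2)
                  ~~~~~~~~~~~~~~~~~~~^^^^^^^^^^^^^^^^^^^^^^^^^^^^^^^^^^^^
cv2.error: OpenCV(4.12.0) /io/opencv/modules/calib3d/src/undistort.dispatch.cpp:347: error: (-215:Assertion failed) CV_IS_MAT(_src) && CV_IS_MAT(_dst) && (_src->rows == 1 || _src->cols == 1) && (_dst->rows == 1 || _dst->cols == 1) && _src->cols + _src->rows - 1 == _dst->rows + _dst->cols - 1 && (CV_MAT_TYPE(_src->type) == CV_32FC2 || CV_MAT_TYPE(_src->type) == CV_64FC2) && (CV_MAT_TYPE(_dst->type) == CV_32FC2 || CV_MAT_TYPE(_dst->type) == CV_64FC2) in function 'cvUndistortPointsInternal'
```

Call:
servo_tool(
  deltas=[
    [[0,0,0],0,4.0],
    [[0,0,0],0,5.0],
    [[0,0,0],0,5.0],
    [[0,0,-2.5],0,5.0],
    [[0,0,-3.0],0,5.0],
    [[0,0,-3.0],0,5.0],
    [[0,0,0],0,5.0],
  ],
)

```text
clock: 10.03
position: [0.5468, 0.0906, 0.1039]
ee_rot: [-0.68, 0.733, 0.001, 0.013]
ft_force: [1.3, 0.1, 1.6]
grip_width: 0.584
```

```bash
python3 - <<'E'
from h import *
lev(); p,d,C=stopline(); np.savez('w8.npz',p=p,d=d)
X=cloud(C,d); g=cv2.cvtColor(p,cv2.COLOR_BGR2GRAY)
m=((X[...,2]>.075)&(X[...,2]<.11)&(g<90)&(X[...,1]>.09)&(X[...,0]>.58)); q=X[m].astype(np.float32)
n,l,s,_=cv2.connectedComponentsWithStats(m.astype(np.uint8)); m=l==(1+s[1:,4].argmax()); q=X[m].astype(np.float32)
print(len(q)); v=cv2.fitLine(q[:,:2]*1000,cv2.DIST_L2,0,.01,.01).ravel(); print('lever ang',np.arctan2(abs(v[0]),abs(v[1]))-.09, v.round(3), q.min(0),q.max(0))
plan([.648,.1325,.095],-1.04,2.5)
E
```

```text
clk 10.0333 pos [0.5468 0.0906 0.1039] r 0.1504 lever ang -2.804 toolyaw rel 1.556 tilt [0.018 0.018] F [1.3 0.1 1.6] T [ 0.02 -0.04  0.02] w 49.6
plate n 3160 a -0.146 -0.03
  a -0.16 face y 0.0014 back 0.0126
  a -0.14 face y 0.0014 back 0.0121
  a -0.12 face y 0.0014 back 0.0123
  a -0.1 face y 0.0012 back 0.0125
  a -0.08 face y 0.0012 back 0.0121
  a -0.06 face y 0.0012 back 0.0124
  a -0.04 face y 0.0013 back 0.0125Traceback (most recent call last):
  File "<stdin>", line 2, in <module>
  File "h.py", line 52, in stopline
    m=(abs(z-zl)<.012)&(g>215)&(a<-.02)&(a>-.2)&(abs(b)<.02); vv,uu=np.nonzero(m); P=onplane(C,np.c_[uu,vv],zl); pa=(P[:,:2]-[.596,.0778])@ex; pb=(P[:,:2]-[.596,.0778])@ey
                                                                                     ~~~~~~~^^^^^^^^^^^^^^^^^^^
  File "h.py", line 11, in onplane
    o,v=ray(C,uv); return o+v*((z-o[2])/v[:,2])[:,None]
        ~~~^^^^^^
  File "h.py", line 8, in ray
    K,d,Rm,t=C; p=cv2.undistortPoints(np.float64(uv).reshape(-1,1,2),K,d).reshape(-1,2)
                  ~~~~~~~~~~~~~~~~~~~^^^^^^^^^^^^^^^^^^^^^^^^^^^^^^^^^^^^
cv2.error: OpenCV(4.12.0) /io/opencv/modules/calib3d/src/undistort.dispatch.cpp:347: error: (-215:Assertion failed) CV_IS_MAT(_src) && CV_IS_MAT(_dst) && (_src->rows == 1 || _src->cols == 1) && (_dst->rows == 1 || _dst->cols == 1) && _src->cols + _src->rows - 1 == _dst->rows + _dst->cols - 1 && (CV_MAT_TYPE(_src->type) == CV_32FC2 || CV_MAT_TYPE(_src->type) == CV_64FC2) && (CV_MAT_TYPE(_dst->type) == CV_32FC2 || CV_MAT_TYPE(_dst->type) == CV_64FC2) in function 'cvUndistortPointsInternal'
```

```bash
sed -i '/m=(abs(z-zl)<.012)/,/print(.line n/{s/^    m=/    m=/}' h.py; sed -i 's/vv,uu=np.nonzero(m); P=onplane(C,np.c_\[uu,vv\],zl)/vv,uu=np.nonzero(m)\n    if len(uu)<30: return p,d,C\n    P=onplane(C,np.c_[uu,vv],zl)/' h.py
python3 - <<'E'
from h import *
plan([.648,.1325,.095],-1.04,2.5)
E
```

```text
pos [0.5458 0.0904 0.1016] yaw -1.646 tilt [ 0.0158  0.0179 -0.9997] d [ 0.1022  0.0421 -0.0066] dyaw 0.606 n 6
[[-0.83,-1.64,0.11],-0.101] [[-0.66,-1.72,0.11],-0.101] [[-0.48,-1.78,0.11],-0.101] [[-0.30,-1.82,0.11],-0.101] [[-0.11,-1.84,0.11],-0.101] [[0.07,-1.84,0.11],-0.101]
```

Call:
servo_tool(
  deltas=[
    [[-0.85,-1.65,0],-0.1,5],
    [[-0.65,-1.7,0],-0.1,5],
    [[-0.5,-1.8,0],-0.1,5],
    [[-0.3,-1.8,0],-0.1,5],
    [[-0.1,-1.85,0],-0.1,5],
    [[0.1,-1.85,0],-0.1,5],
    [[0,0,0],0,5],
  ],
)

```text
clock: 10.67
position: [0.6522, 0.135, 0.1024]
ee_rot: [0.873, -0.487, 0.004, -0.012]
ft_force: [-0.0, 1.2, -0.6]
grip_width: 0.582
```

```bash
python3 - <<'E'
from h import *
A=(.5983,.1031); lev(A); C=cal('wrist'); p,d=eyes.camera('wrist'); cv2.imwrite('pics/w9.png',p); X=cloud(C,d); g=cv2.cvtColor(p,cv2.COLOR_BGR2GRAY)
v=X[...,:2]-A; r=np.hypot(v[...,0],v[...,1]); m=((X[...,2]>.075)&(X[...,2]<.11)&(g<90)&(r>.02)&(r<.1)); 
n,l,s,_=cv2.connectedComponentsWithStats(m.astype(np.uint8)); m=l==(1+s[1:,4].argmax()); q=X[m].astype(np.float32)
c=q[:,:2].mean(0)-A; f=cv2.fitLine(q[:,:2]*1000,cv2.DIST_L2,0,.01,.01).ravel(); print(len(q),'ctr',q.mean(0),'ang',np.arctan2(c[0],c[1])-.09,'fit',np.arctan2(abs(f[0]),abs(f[1]))-.09,r[m].max(),q[:,2].max())
plan([.648,.1325,.038],-1.04,2)
E
```

```text
clk 10.6667 pos [0.6522 0.135  0.1024] r 0.0627 lever ang 0.947 toolyaw rel 0.927 tilt [0.018 0.018] F [-0.   1.2 -0.6] T [ 0.    0.04 -0.01] w 49.4
2337 ctr [0.6471385  0.13234684 0.09331442] ang 0.9412240926019902 fit 0.94786096 0.0846810502007983 0.09745412
pos [0.6509 0.1346 0.1021] yaw -1.022 tilt [ 0.0171  0.0176 -0.9997] d [-0.0029 -0.0021 -0.0641] dyaw -0.018 n 4
[[0.01,0.09,1.60],0.004] [[0.01,0.09,1.60],0.004] [[0.01,0.09,1.60],0.004] [[0.01,0.09,1.60],0.004]
```

Call:
servo_tool(
  deltas=[
    [[0,0.2,1.6],0.004,5],
    [[0,0.15,1.6],0.004,5],
    [[0,0.1,1.6],0.004,5],
    [[0,0.05,1.4],0.004,4],
    [[0,0,0],0,0],
    [[0,0,0],0,0],
    [[0,0,0],0,0],
    [[0,0,0],0,0],
  ],
  force=40,
)

```text
clock: 11.38
position: [0.6453, 0.1315, 0.0365]
ee_rot: [0.865, -0.502, 0.003, -0.012]
ft_force: [4.0, 1.7, -12.2]
grip_width: 0.16
```

```bash
python3 - <<'E'
from h import *
lev((.5983,.1031))
E
```

```text
clk 11.3833 pos [0.6453 0.1315 0.0365] r 0.0549 lever ang 0.938 toolyaw rel 0.961 tilt [0.018 0.017] F [  4.    1.7 -12.2] T [ 0.32 -0.98  0.31] w 13.6
```

Call:
servo_tool(
  deltas=[
    [[-0.55,0.03,0],-0.1,0],
    [[-0.55,0.03,0],-0.1,0],
    [[-0.55,0.03,0],-0.1,0],
    [[-0.55,0.03,0],-0.1,0],
    [[-0.55,0.03,0],-0.1,0],
    [[-0.55,0.03,0],-0.1,0],
    [[-0.55,0.03,0],-0.1,0],
    [[-0.5,0.03,0],-0.09,0],
    [[0,0,0],0,0],
  ],
)

```text
clock: 12.13
position: [0.6109, 0.1564, 0.0365]
ee_rot: [0.993, -0.117, 0.009, -0.011]
ft_force: [2.8, 2.4, -9.6]
grip_width: 0.153
```

```bash
python3 - <<'E'
from h import *
lev((.5983,.1031))
E
```

```text
clk 12.1333 pos [0.6109 0.1564 0.0365] r 0.0548 lever ang 0.141 toolyaw rel 0.144 tilt [0.021 0.019] F [ 2.8  2.4 -9.6] T [ 0.42 -0.13  0.33] w 13.0
```

Call:
servo_tool(
  deltas=[
    [[-0.5,0.03,0],-0.08,0],
    [[-0.5,0.03,0],-0.07,0],
    [[-0.25,0,0],-0.02,0],
    [[-0.1,0,0],0,0],
  ],
)

```text
clock: 12.47
position: [0.604, 0.1576, 0.0367]
ee_rot: [0.999, -0.037, 0.016, -0.013]
ft_force: [8.0, 4.8, -12.8]
grip_width: 0.155
```

```bash
python3 - <<'E'
from h import *
lev((.5983,.1031))
E
```

```text
clk 12.4667 pos [0.604  0.1576 0.0367] r 0.0548 lever ang 0.014 toolyaw rel -0.016 tilt [0.033 0.024] F [  8.    4.8 -12.8] T [ 0.86 -0.73 -0.36] w 13.2
```

Call:
servo_tool(
  deltas=[
    [[-0.4,0,0],-0.01,0],
    [[-0.4,0,0],0,0],
    [[-0.3,0,0],0,0],
  ],
)

```text
clock: 12.72
position: [0.6049, 0.158, 0.0371]
ee_rot: [0.999, -0.04, 0.027, -0.017]
ft_force: [21.1, 5.0, -17.0]
grip_width: 0.157
```

```bash
python3 - <<'E'
from h import *
lev((.5983,.1031))
E
```

```text
clk 12.7167 pos [0.6049 0.158  0.0371] r 0.0552 lever ang 0.029 toolyaw rel -0.008 tilt [0.055 0.033] F [ 21.1   5.  -17. ] T [ 0.72 -3.24 -0.16] w 13.3
```

Call:
servo_tool(
  deltas=[
    [[0.1,0,0],0,4.0],
    [[0,0,0],0,5.0],
    [[0,0,0],0,5.0],
    [[0,0,-2.0],0,5.0],
    [[0,0,-3.0],0,5.0],
    [[0,0,-3.5],0,5.0],
    [[0,0,-3.5],0,5.0],
    [[0,0,0],0,8.5],
  ],
)

```text
clock: 13.38
position: [0.5982, 0.154, 0.1647]
ee_rot: [0.998, -0.049, 0.026, -0.017]
ft_force: [0.9, 0.3, 0.7]
grip_width: 0.71
```

```bash
cat >> h.py <<'E'
def levimg(X,g,A=(.5983,.1031)):
    v=X[...,:2]-A; r=np.hypot(v[...,0],v[...,1]); m=((X[...,2]>.075)&(X[...,2]<.11)&(g<90)&(r>.02)&(r<.1)); 
    n,l,s,_=cv2.connectedComponentsWithStats(m.astype(np.uint8)); m=l==(1+s[1:,4].argmax()); q=X[m].astype(np.float32)
    c=q[:,:2].mean(0)-A; f=cv2.fitLine(q[:,:2]*1000,cv2.DIST_L2,0,.01,.01).ravel(); print(len(q),'ctr',q.mean(0),'ang',np.arctan2(c[0],c[1])-.09,'fit',np.arctan2(f[0],f[1])-.09,r[m].max())
E
python3 - <<'E'
from h import *
lev((.5983,.1031)); p,d,C=stopline(); X=cloud(C,d); g=cv2.cvtColor(p,cv2.COLOR_BGR2GRAY); cv2.imwrite('pics/w10.png',p); levimg(X,g)
E
```

```text
clk 13.3833 pos [0.5982 0.154  0.1647] r 0.0509 lever ang -0.092 toolyaw rel 0.009 tilt [0.054 0.032] F [0.9 0.3 0.7] T [ 0.01 -0.03 -0.03] w 60.4
plate n 986 a -0.161 -0.101
  a -0.16 face y 0.0013 back 0.0132
  a -0.14 face y 0.0012 back 0.0133
  a -0.12 face y 0.0031 back 0.0134
line n 39 y pct [-0.0021  0.0001  0.0022] [0.1331 0.0248]
1272 ctr [0.6028385  0.15762794 0.0935907 ] ang -0.006958552552287459 fit -0.0048152357 0.084266947057056
```

The lever reads 0 (tight) and the stop is about 1 mm from the line. Next I'll straddle the tube with open fingers and push the base plate from behind, without gripping it.

```bash
python3 - <<'E'
from h import *
plan([.477,.027,.11],-.09,3.2)
E
```

```text
pos [0.5974 0.1536 0.1619] yaw -0.099 tilt [ 0.0513  0.0314 -0.9982] d [-0.1204 -0.1266 -0.0519] dyaw 0.009 n 6
[[-1.79,2.30,0.86],-0.001] [[-1.79,2.29,0.86],-0.001] [[-1.80,2.29,0.86],-0.001] [[-1.80,2.29,0.86],-0.001] [[-1.80,2.29,0.86],-0.001] [[-1.81,2.28,0.86],-0.001]
```

Call:
servo_tool(
  deltas=[
    [[-1.8,2.3,0.2],0,5.5],
    [[-1.8,2.3,0.5],0,5.5],
    [[-1.8,2.3,0.8],0,5.5],
    [[-1.8,2.3,0.8],0,5.5],
    [[-1.8,2.3,0.8],0,5.5],
    [[-1.8,2.3,0.8],0,5.5],
    [[0,0,0],0,5.5],
  ],
)

```text
clock: 14.02
position: [0.4704, 0.0263, 0.1081]
ee_rot: [0.998, -0.051, 0.023, -0.018]
ft_force: [-0.0, -0.7, 0.7]
grip_width: 0.644
```

```bash
python3 - <<'E'
from h import *
lev(); p,d,C=stopline(); cv2.imwrite('pics/w11.png',p); np.savez('w11.npz',p=p,d=d)
X=cloud(C,d); g=cv2.cvtColor(p,cv2.COLOR_BGR2GRAY)
o=telemetry.get_obs(); M=R.from_quat(o['ee_rot']).as_matrix(); T=(X-o['position'])@M
for s in (-1,1):
    q=T[(T[...,2]>-.06)&(T[...,2]<-.02)&(abs(T[...,1])<.02)&(s*T[...,0]>.015)&(s*T[...,0]<.06)]; print('finger',s,len(q),np.percentile(q,[1,50,99],axis=0).round(4).tolist() if len(q) else '')
m=(X[...,2]>.070)&(X[...,2]<.088)&(X[...,1]<.085)&(X[...,1]>.0)&(X[...,0]<.55)&(X[...,0]>.42)&(g>100); q=X[m]
print(len(q), q.min(0) if len(q) else '',q.max(0) if len(q) else '')
plan([.477,.027,-.005],-.09,2)
E
```

```text
clk 14.0167 pos [0.4704 0.0263 0.1081] r 0.2444 lever ang -2.628 toolyaw rel 0.013 tilt [0.048 0.033] F [-0.  -0.7  0.7] T [-0.03  0.08 -0.02] w 54.8
plate n 4979 a -0.16 -0.029
  a -0.16 face y 0.0013 back 0.0127
  a -0.14 face y 0.0011 back 0.0125
  a -0.12 face y 0.0013 back 0.0128
  a -0.1 face y 0.0011 back 0.0126
  a -0.08 face y 0.0013 back 0.0124
  a -0.06 face y 0.001 back 0.0126
  a -0.04 face y 0.0009 back 0.0124
line n 726 y pct [-0.0013 -0.0001  0.0011] [-0.0022 -0.0003]
finger -1 1294 [[-0.042, -0.0111, -0.0598], [-0.0289, -0.0065, -0.0506], [-0.0285, 0.0111, -0.0363]]
finger 1 1294 [[0.026, -0.011, -0.0598], [0.0264, -0.0064, -0.0504], [0.0395, 0.0112, -0.0362]]
2218 [0.4406649  0.05550631 0.07002605] [0.5499614  0.08499265 0.08292895]
pos [0.4723 0.028  0.1093] yaw -0.103 tilt [ 0.0502  0.0337 -0.9982] d [ 0.0047 -0.001  -0.1143] dyaw 0.013 n 6
[[0.08,0.01,1.90],-0.002] [[0.08,0.01,1.90],-0.002] [[0.08,0.01,1.90],-0.002] [[0.08,0.01,1.90],-0.002] [[0.08,0.01,1.90],-0.002] [[0.08,0.01,1.90],-0.002]
```

View pics/w11.png

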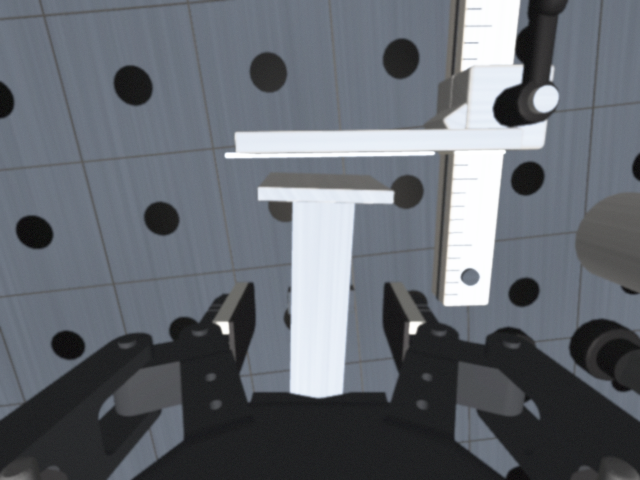

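The picture shows the post tube at u≈290–352 between the open fingers (pads at 250 and 390), the base plate at v≈195, the stop plate at v≈140, and the line along its foot.

Call:
servo_tool(
  deltas=[
    [[0.1,0.1,1.8],-0.002,5.5],
    [[0.05,0.1,2.2],-0.002,5.5],
    [[0,0.1,2.2],-0.002,5.5],
    [[0,0.1,2.2],-0.002,5.5],
    [[0,0,2.0],-0.002,5.5],
    [[0,0,0.9],0,5.5],
    [[0,0,0],0,5.5],
  ],
)

```text
clock: 14.65
position: [0.4837, 0.0318, -0.0056]
ee_rot: [0.998, -0.047, 0.027, -0.019]
ft_force: [-0.4, 0.6, 0.1]
grip_width: 0.642
```

```bash
python3 - <<'E'
from h import *
lev(); C=cal('wrist'); p,d=eyes.camera('wrist'); X=cloud(C,d); o=telemetry.get_obs(); M=R.from_quat(o['ee_rot']).as_matrix(); T=(X-o['position'])@M
for s in (-1,1):
    q=X[(T[...,2]>-.05)&(T[...,2]<-.02)&(abs(T[...,1])<.02)&(s*T[...,0]>.022)&(s*T[...,0]<.045)]; print('finger',s,len(q),np.percentile(q,[1,50,99],axis=0).round(4).tolist() if len(q) else '')
E
```

```text
clk 14.65 pos [ 0.4837  0.0318 -0.0056] r 0.2325 lever ang -2.661 toolyaw rel 0.005 tilt [0.057 0.034] F [-0.4  0.6  0.1] T [-0.03  0.06 -0.02] w 54.6
finger -1 232 [[0.4416, 0.0418, 0.0343], [0.4499, 0.0453, 0.0398], [0.4549, 0.0461, 0.0438]]
finger 1 605 [[0.5077, 0.0182, 0.0325], [0.5098, 0.0348, 0.0417], [0.5223, 0.0401, 0.0471]]
```

Call:
servo_tool(
  deltas=[
    [[-0.45,0,0],0,5.5],
    [[0,-0.7,0],0,5.5],
    [[0,-0.7,0],0,5.5],
    [[0,-0.6,0],0,5.5],
    [[0,-0.5,0],0,5.5],
    [[0,0,0],0,5.5],
  ],
)

```text
clock: 15.2
position: [0.4843, 0.0591, 0.0005]
ee_rot: [0.998, -0.048, 0.031, -0.017]
ft_force: [0.5, -0.3, 0.1]
grip_width: 0.644
```

```bash
cat >> h.py <<'E'
def post(tag):
    lev(); C=cal('wrist'); p,d=eyes.camera('wrist'); X=cloud(C,d); g=cv2.cvtColor(p,cv2.COLOR_BGR2GRAY); cv2.imwrite(f'pics/{tag}.png',p); np.savez(tag+'.npz',p=p,d=d)
    ex,ey=np.array([.996,-.09]),np.array([.09,.996]); Y=(X[...,:2]-[.596,.0778])@ey; A=(X[...,:2]-[.596,.0778])@ex
    m=(X[...,2]>.074)&(X[...,2]<.088)&(A<-.06)&(A>-.17)&(Y<.03)&(Y>-.06)&(g>100)
    for lo in np.arange(-.17,-.06,.015):
        s=m&(A>lo)&(A<lo+.015); y=np.sort(Y[s]); 
        if len(y)>20:
            k=np.diff(y).argmax(); print('a',round(lo,3),'top plates y',y[0].round(4),'gap',y[k].round(4),y[k+1].round(4),'end',y[-1].round(4))
    m=(X[...,2]>.045)&(X[...,2]<.068)&(A<-.09)&(A>-.15)&(Y<-.03)&(Y>-.25)&(g>190); q=X[m]
    if len(q)>100:
        a,y=A[m],Y[m]; c=np.polyfit(y,q[:,2],1); print('tube top pitch deg',np.degrees(np.arctan(c[0])).round(2),'n',len(q),'z',q[:,2].min().round(3),q[:,2].max().round(3),'y',y.min().round(3))
        ys=np.arange(y.min()+.01,y.max()-.01,.01); e=[]
        for t in ys:
            s=abs(y-t)<.004
            if s.sum()>20: e.append((t,np.percentile(a[s],2),np.percentile(a[s],98)))
        e=np.array(e); 
        if len(e)>2: print('tube mid a=',np.polyfit(e[:,0],e[:,1:].mean(1),1).round(4),'w',(e[:,2]-e[:,1]).mean().round(4))
E
python3 -c "
from h import *
post('p1')"
```

```text
clk 15.2 pos [0.4843 0.0591 0.0005] r 0.2097 lever ang -2.593 toolyaw rel 0.007 tilt [0.063 0.032] F [ 0.5 -0.3  0.1] T [-0.12  0.07  0.02] w 54.8
a -0.17 top plates y 0.0006 gap 0.0008 0.001 end 0.0129
a -0.155 top plates y -0.0224 gap -0.0083 0.001 end 0.0132
a -0.14 top plates y -0.0172 gap -0.0081 0.0009 end 0.013
a -0.125 top plates y -0.0174 gap -0.0086 0.0009 end 0.013
a -0.11 top plates y -0.0181 gap -0.0093 0.0009 end 0.0131
a -0.095 top plates y -0.0239 gap -0.0096 0.0009 end 0.0131
a -0.08 top plates y -0.0187 gap -0.01 0.0009 end 0.013
a -0.065 top plates y 0.0012 gap 0.013 0.0132 end 0.0132
tube top pitch deg 3.36 n 6253 z 0.057 0.061 y -0.059
```

Call:
servo_tool(
  deltas=[
    [[-0.2,-0.3,0.3],0,5.5],
    [[0,-0.3,0],0,5.5],
    [[0,-0.3,0],0,5.5],
  ],
)

```text
clock: 15.5
position: [0.486, 0.0657, -0.0008]
ee_rot: [0.998, -0.049, 0.033, -0.016]
ft_force: [-2.4, -8.7, 4.0]
grip_width: 0.642
```

```bash
python3 -c "
from h import *
post('p2')"
```

```text
clk 15.5 pos [ 0.486   0.0657 -0.0008] r 0.2034 lever ang -2.581 toolyaw rel 0.009 tilt [0.067 0.029] F [-2.4 -8.7  4. ] T [-1.32  0.46  0.25] w 54.6
a -0.17 top plates y 0.0007 gap 0.0007 0.0009 end 0.0132
a -0.155 top plates y -0.0114 gap -0.0009 0.001 end 0.0133
a -0.14 top plates y -0.0104 gap -0.0011 0.001 end 0.0131
a -0.125 top plates y -0.0108 gap -0.0015 0.0011 end 0.0133
a -0.11 top plates y -0.0113 gap -0.0023 0.0011 end 0.0132
a -0.095 top plates y -0.0172 gap -0.0027 0.001 end 0.0131
a -0.08 top plates y -0.0117 gap -0.0031 0.001 end 0.0132
a -0.065 top plates y 0.0011 gap 0.0131 0.0133 end 0.0133
tube top pitch deg 2.64 n 4373 z 0.057 0.061 y -0.051
```

Call:
servo_tool(
  deltas=[
    [[0,-0.3,0],-0.01,5.5],
    [[0,-0.4,0],-0.01,5.5],
    [[0,-0.4,0],0,5.5],
  ],
)

```text
clock: 15.8
position: [0.4867, 0.0684, -0.0007]
ee_rot: [0.999, -0.041, 0.032, -0.01]
ft_force: [-7.7, -24.0, 14.0]
grip_width: 0.644
```

```bash
python3 -c "
from h import *
post('p3')"
```

```text
clk 15.8 pos [ 0.4867  0.0684 -0.0007] r 0.2008 lever ang -2.575 toolyaw rel -0.007 tilt [0.065 0.018] F [ -7.7 -24.   14. ] T [-4.14  1.35  0.55] w 54.8
a -0.17 top plates y 0.0011 gap 0.0016 0.0016 end 0.0132
a -0.155 top plates y -0.0085 gap -0.0079 -0.0073 end 0.0135
a -0.14 top plates y -0.0073 gap -0.0073 -0.0071 end 0.0133
a -0.125 top plates y -0.0071 gap 0.0133 0.0134 end 0.0134
a -0.11 top plates y -0.0074 gap 0.0132 0.0136 end 0.0136
a -0.095 top plates y -0.0128 gap -0.0098 -0.0082 end 0.0133
a -0.08 top plates y -0.0075 gap -0.0073 -0.007 end 0.0132
a -0.065 top plates y 0.0012 gap 0.0017 0.0018 end 0.0134
tube top pitch deg 0.53 n 3429 z 0.058 0.063 y -0.046
```

Call:
servo_tool(
  deltas=[
    [[0,0.5,0],0,5.5],
    [[0,1.0,0],0,5.5],
    [[0,1.0,0],0,5.5],
    [[0,0,-1.5],0,5.5],
    [[0,0,-2.5],0,6],
    [[0,0,-3.0],0,6],
    [[0,0,-3.0],0,6],
    [[0,0.5,-2.0],0,6],
    [[0,0,0],0,6],
  ],
)

```text
clock: 16.6
position: [0.4744, 0.0347, 0.1214]
ee_rot: [0.999, -0.041, 0.03, -0.012]
ft_force: [0.6, -0.2, 1.3]
grip_width: 0.703
```

```bash
python3 -c "
from h import *
post('p4'); stopline()"
```

```text
clk 16.6 pos [0.4744 0.0347 0.1214] r 0.2353 lever ang -2.621 toolyaw rel -0.007 tilt [0.061 0.022] F [ 0.6 -0.2  1.3] T [ 0.01 -0.    0.01] w 59.8
a -0.17 top plates y 0.0014 gap 0.0027 0.0032 end 0.0126
a -0.155 top plates y -0.0112 gap -0.0029 0.0015 end 0.0127
a -0.14 top plates y -0.0111 gap -0.0033 0.0016 end 0.0128
a -0.125 top plates y -0.0111 gap -0.0033 0.001 end 0.013
a -0.11 top plates y -0.0118 gap -0.0033 0.0011 end 0.013
a -0.095 top plates y -0.0117 gap -0.0037 0.0011 end 0.0126
a -0.08 top plates y -0.0117 gap -0.0038 0.0012 end 0.0126
a -0.065 top plates y 0.0013 gap 0.0013 0.0019 end 0.0127
tube top pitch deg 3.25 n 9759 z 0.049 0.061 y -0.185
tube mid a= [ 0.0085 -0.1138] w 0.0379
plate n 4297 a -0.16 -0.029
  a -0.16 face y 0.0013 back 0.0129
  a -0.14 face y 0.0014 back 0.0125
  a -0.12 face y 0.0015 back 0.0127
  a -0.1 face y 0.0016 back 0.0128
  a -0.08 face y 0.0011 back 0.0129
  a -0.06 face y 0.0011 back 0.0125
  a -0.04 face y 0.0011 back 0.0125
line n 59 y pct [-0.001   0.0006  0.0022] [-0.0023  0.0002]
```

```bash
python3 -c "
from h import *
plan([.45,-.15,.13],None,3.6)
print(proj(cal('top'),[[.623,-.273,0]]))"
```

```text
pos [0.473  0.0351 0.1183] yaw -0.082 tilt [ 0.0581  0.0224 -0.9981] d [-0.023  -0.1851  0.0117] dyaw 0 n 6
[[-0.13,3.11,-0.19],0.000] [[-0.13,3.11,-0.19],0.000] [[-0.13,3.11,-0.19],0.000] [[-0.13,3.11,-0.19],0.000] [[-0.13,3.11,-0.19],0.000] [[-0.13,3.11,-0.19],0.000] 
[[410.57137962 193.14532916]]
```

Call:
servo_tool(
  deltas=[
    [[-0.1,3.1,-0.2],0,6],
    [[-0.1,3.1,-0.2],0,6],
    [[-0.1,3.1,-0.2],0,6],
    [[-0.1,3.1,-0.2],0,6],
    [[-0.1,3.1,-0.2],0,6],
    [[2.8,1.8,0.2],0.043,5.5],
    [[2.9,1.7,0.2],0.043,5.5],
    [[2.9,1.5,0.2],0.043,5.5],
    [[3.0,1.4,0.2],0.043,5.5],
    [[3.0,1.2,0.2],0.043,5.5],
    [[3.0,1.1,0.2],0.043,5.5],
    [[0,0,0],0,5.5],
  ],
)

```text
clock: 17.7
position: [0.6093, -0.2449, 0.0923]
ee_rot: [0.985, -0.172, 0.014, -0.018]
ft_force: [0.1, -1.4, -0.5]
grip_width: 0.643
```

```bash
cat >> h.py <<'E'
def wedge(tag,box=None):
    """bright low blob: wedge top contour -> oriented box at the slope's heights"""
    lev(); C=cal('wrist'); p,d=eyes.camera('wrist'); cv2.imwrite(f'pics/{tag}.png',p); np.savez(tag+'.npz',p=p,d=d)
    X=cloud(C,d); g=cv2.cvtColor(p,cv2.COLOR_BGR2GRAY); hs=cv2.cvtColor(p,cv2.COLOR_BGR2HSV)
    x0,x1,y0,y1=box; m=(g>150)&(hs[...,1]<60)&(X[...,2]<.042)&(X[...,0]>x0)&(X[...,0]<x1)&(X[...,1]>y0)&(X[...,1]<y1)
    n,l,s,_=cv2.connectedComponentsWithStats(m.astype(np.uint8)); k=1+s[1:,4].argmax(); m=l==k; P=X[m]
    v=cv2.fitLine((P[:,:2]*1000).astype(np.float32),cv2.DIST_L2,0,.01,.01).ravel(); r=cv2.minAreaRect((P[:,:2]*1000).astype(np.float32))
    print('n',m.sum(),'z',np.percentile(P[:,2],[2,98]).round(4),'rect',np.round(r[0],1),np.round(r[1],1),'yawfit',round(float(np.arctan2(-v[0]*np.sign(v[1]),abs(v[1]))),3))
    print(cv2.boxPoints(r).round(1).tolist())
    u=np.array([v[0],v[1]])*np.sign(v[1]); t=P[:,:2]@u; print('z slope along +y',np.polyfit(t,P[:,2],1).round(3))
E
python3 -c "
from h import *
wedge('g1',(.54,.68,-.42,-.22))"
```

```text
clk 17.7 pos [ 0.6093 -0.2449  0.0923] r 0.4724 lever ang 3.051 toolyaw rel 0.257 tilt [0.034 0.031] F [ 0.1 -1.4 -0.5] T [-0.04  0.1   0.02] w 54.7
n 5246 z [0.0005 0.0268] rect [ 606.  -328.1] [113.6  38.5] yawfit -0.432
[[566.7000122070312, -373.3999938964844], [602.2999877929688, -388.0], [645.2999877929688, -282.79998779296875], [609.5999755859375, -268.20001220703125]]
z slope along +y [-0.226  0.005]
```

View pics/g1.png

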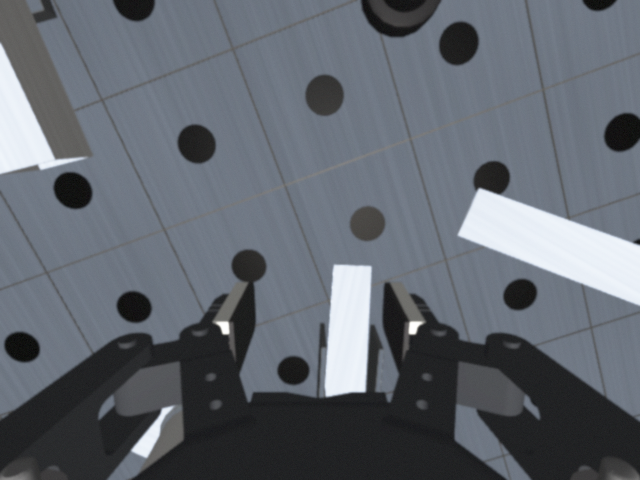

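```bash
python3 - <<'E'
from h import *
D=np.load('g1.npz'); p,d=D['p'],D['d']; C=cal('wrist'); g=cv2.cvtColor(p,cv2.COLOR_BGR2GRAY); X=cloud(C,d)
pts=[]
for v in range(266,392,12):
    r=np.flatnonzero((g[v,315:395]>190))+315; u=(r[0]+r[-1])/2; z=np.median(X[v,r[3]:r[-3],2]); P=onplane(C,[[r[0]-.5,v],[r[-1]+.5,v],[u,v]],z); pts.append(P[2]); print(v,r[0],r[-1],z.round(4),P[2].round(4),np.linalg.norm(P[1]-P[0]).round(4))
pts=np.array(pts); c=np.polyfit(pts[:,1],pts[:,0],1); print(c,'yaw',-np.arctan(c[0]))
v=np.arange(250,275); print(g[v,352]); lev()
E
```

```text
266 334 369 0.0025 [ 0.6261 -0.2745  0.0025] 0.0288
278 333 370 0.0049 [ 0.6229 -0.2832  0.0049] 0.0304
290 332 369 0.007 [ 0.619  -0.2917  0.007 ] 0.0304
302 331 369 0.0092 [ 0.6154 -0.3003  0.0092] 0.0312
314 330 368 0.0118 [ 0.6115 -0.3086  0.0118] 0.0311
326 329 368 0.0138 [ 0.6079 -0.3172  0.0138] 0.0319
338 328 367 0.0162 [ 0.604  -0.3255  0.0162] 0.0319
350 327 366 0.0185 [ 0.6001 -0.3339  0.0185] 0.0318
362 327 366 0.0209 [ 0.597  -0.3424  0.0209] 0.0318
374 326 365 0.0233 [ 0.5931 -0.3506  0.0233] 0.0317
386 325 364 0.0254 [ 0.5892 -0.3589  0.0254] 0.0317
[0.44008835 0.7473478 ] yaw -0.4145808953495617
[119 118 120 120 120 120 118 117 118 119 119 117 117 119 143 188 224 237
 240 241 241 241 241 240 239]
clk 17.75 pos [ 0.6077 -0.2427  0.0921] r 0.4702 lever ang -3.228 toolyaw rel 0.254 tilt [0.033 0.032] F [-0.7 -0.4 -0.7] T [0.04 0.09 0.04] w 54.5
```

The picture shows the wedge's thin end at (353,265) running back to (346,392), with the holder walls at u≈322 and 377. The fitted wedge yaw is −0.415.

Call:
servo_tool(
  deltas=[
    [[0.8,1.8,0],0.023,5],
    [[0.8,1.8,0.5],0.023,5],
    [[0.8,1.8,0.5],0.023,5],
    [[0,0,2.0],0,5],
    [[0,0,2.0],0,5],
    [[0,0,2.0],0,5],
    [[0,0,1.0],0,5],
    [[0,0,0],0,5],
  ],
)

```text
clock: 18.42
position: [0.6084, -0.3021, -0.0021]
ee_rot: [0.978, -0.207, 0.008, -0.02]
ft_force: [0.7, -0.5, 0.3]
grip_width: 0.587
```

```bash
python3 - <<'E'
from h import *
lev(); plan([.616,-.298,-.029],-.4146,1.5)
D=0
C=cal('wrist'); p,d=eyes.camera('wrist'); X=cloud(C,d); o=telemetry.get_obs(); M=R.from_quat(o['ee_rot']).as_matrix(); T=(X-o['position'])@M
for s in (-1,1):
    q=X[(T[...,2]>-.05)&(T[...,2]<-.02)&(abs(T[...,1])<.02)&(s*T[...,0]>.02)&(s*T[...,0]<.045)]; print('finger',s,len(q),np.percentile(q,[1,50,99],axis=0).round(4).tolist() if len(q) else '')
E
```

```text
clk 18.4167 pos [ 0.6084 -0.3021 -0.0021] r 0.5296 lever ang -3.23 toolyaw rel 0.327 tilt [0.025 0.037] F [ 0.7 -0.5  0.3] T [-0.06  0.03 -0.  ] w 49.9
pos [ 0.6084 -0.3021 -0.0021] yaw -0.417 tilt [ 0.0248  0.0365 -0.999 ] d [ 0.0076  0.0041 -0.0269] dyaw 0.003 n 2
[[0.26,-0.34,1.34],-0.001] [[0.26,-0.34,1.34],-0.001] 
finger -1 613 [[0.576, -0.3017, 0.0332], [0.585, -0.2839, 0.0431], [0.5895, -0.2794, 0.0487]]
finger 1 646 [[0.625, -0.3326, 0.022], [0.634, -0.3099, 0.043], [0.6453, -0.3024, 0.0492]]
```

Call:
servo_tool(
  deltas=[
    [[0.4,-0.4,0.8],0,5],
    [[0.15,-0.2,1.2],0,4.5],
    [[0,0,0.6],0,4.2],
    [[0,0,0],0,4.0],
  ],
)

```text
clock: 18.8
position: [0.6194, -0.2986, -0.0259]
ee_rot: [0.978, -0.207, 0.011, -0.02]
ft_force: [-0.3, -0.4, -0.3]
grip_width: 0.471
```

```bash
python3 - <<'E'
from h import *
lev(); plan([.616,-.298,-.029],-.4146,1.5)
E
```

```text
clk 18.8 pos [ 0.6194 -0.2986 -0.0259] r 0.5262 lever ang 3.032 toolyaw rel 0.328 tilt [0.029 0.034] F [-0.3 -0.4 -0.3] T [-0.04  0.05  0.02] w 40.0
pos [ 0.6194 -0.2986 -0.0259] yaw -0.418 tilt [ 0.0293  0.0343 -0.999 ] d [-0.0034  0.0006 -0.0031] dyaw 0.003 n 1
[[-0.33,0.08,0.31],-0.003]
```

Close with a firm grip.

Call:
servo_tool(
  deltas=[
    [[-0.3,0.05,0.25],0,3.5],
    [[0,0,0],0,0],
    [[0,0,0],0,0],
    [[0,0,0],0,0],
    [[0,0,0],0,0],
  ],
  force=80,
)

```text
clock: 19.22
position: [0.6173, -0.2975, -0.0275]
ee_rot: [0.978, -0.207, 0.012, -0.02]
ft_force: [-0.1, -0.5, -1.9]
grip_width: 0.314
```

```bash
python3 - <<'E'
from h import *
lev()
E
```

```text
clk 19.2167 pos [ 0.6173 -0.2975 -0.0275] r 0.525 lever ang 3.036 toolyaw rel 0.327 tilt [0.031 0.034] F [-0.1 -0.5 -1.9] T [ 0.02 -0.09  0.09] w 26.7
```

Call:
servo_tool(
  deltas=[
    [[0,-0.8,0],0,0],
    [[0,-1.2,0],0,0],
    [[0,-1.3,0],0,0],
    [[0,-1.3,0],0,0],
    [[0,-1.3,0],0,0],
    [[0,-1.0,0],0,0],
    [[0,-0.6,0],0,0],
    [[0,0,0],0,0],
  ],
)

```text
clock: 19.88
position: [0.6502, -0.2174, -0.0251]
ee_rot: [0.978, -0.205, 0.01, -0.021]
ft_force: [-0.0, 0.4, -4.1]
grip_width: 0.312
```

```bash
python3 - <<'E'
from h import *
lev(); C=cal('wrist'); p,d=eyes.camera('wrist'); cv2.imwrite('pics/g2.png',p)
E
```

```text
clk 19.8833 pos [ 0.6502 -0.2174 -0.0251] r 0.4468 lever ang 2.96 toolyaw rel 0.324 tilt [0.029 0.037] F [-0.   0.4 -4.1] T [ 0.13 -0.02 -0.01] w 26.5
```

View pics/g2.png

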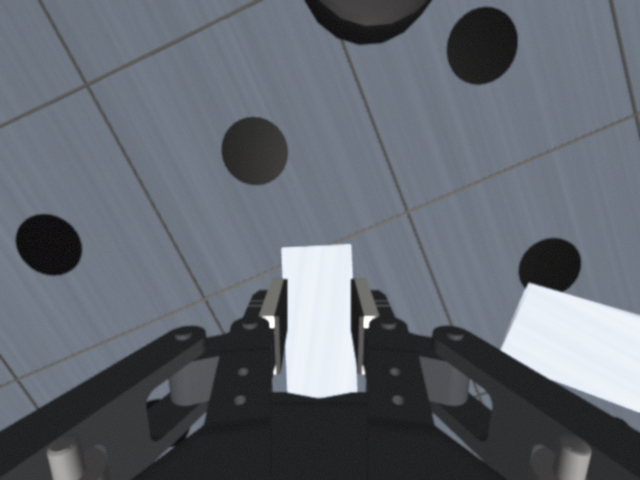

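The picture shows the wedge held between the pads, thin end at (317,245), drawn clear of the channel.

```bash
python3 - <<'E'
from h import *
C=cal('top'); print(onplane(C,[[432,260],[458,236],[484,266],[457,287]],.006).round(3))
plan([.458,-.174,-.027],-.09,2.0)
E
```

```text
[[ 0.456 -0.315  0.006]
 [ 0.514 -0.382  0.006]
 [ 0.44  -0.44   0.006]
 [ 0.391 -0.371  0.006]]
pos [ 0.6499 -0.218  -0.0252] yaw -0.414 tilt [ 0.0287  0.0367 -0.9989] d [-0.1919  0.044  -0.0018] dyaw 0.324 n 10
[[-1.93,0.37,0.02],-0.032] [[-1.95,0.31,0.02],-0.032] [[-1.95,0.24,0.02],-0.032] [[-1.96,0.18,0.02],-0.032] [[-1.97,0.12,0.02],-0.032] [[-1.97,0.05,0.02],-0.032] [[-1.97,-0.01,0.02],-0.032] [[-1.97,-0.08,0.02],-0.032] [[-1.96,-0.14,0.02],-0.032] [[-1.96,-0.20,0.02],-0.032]
```

Call:
servo_tool(
  deltas=[
    [[-1.9,0.35,0],-0.032,0],
    [[-1.95,0.3,0],-0.032,0],
    [[-1.95,0.25,0],-0.032,0],
    [[-1.95,0.2,0],-0.032,0],
    [[-1.95,0.1,0],-0.032,0],
    [[-1.95,0.05,0],-0.032,0],
    [[-1.95,0,0],-0.032,0],
    [[-1.95,-0.1,0],-0.032,0],
    [[-1.95,-0.15,0],-0.032,0],
    [[-1.5,-0.15,0],-0.03,0],
    [[0,0,0],0,0],
  ],
)

```text
clock: 20.85
position: [0.4576, -0.1834, -0.0277]
ee_rot: [0.999, -0.045, 0.018, -0.014]
ft_force: [0.2, 0.4, -3.0]
grip_width: 0.314
```

```bash
python3 - <<'E'
from h import *
lev(); plan([.458,-.174,-.027],-.09,2.0)
E
```

```text
clk 20.85 pos [ 0.4576 -0.1834 -0.0277] r 0.4379 lever ang -2.878 toolyaw rel -0.0 tilt [0.037 0.026] F [ 0.2  0.4 -3. ] T [ 0.11  0.1  -0.06] w 26.7
pos [ 0.4576 -0.1834 -0.0277] yaw -0.09 tilt [ 0.0365  0.0264 -0.999 ] d [0.0004 0.0094 0.0007] dyaw -0.0 n 1
[[-0.04,-0.94,-0.07],0.000]
```

Call:
servo_tool(
  deltas=[
    [[0,0,0],0,4.5],
    [[0,0,0],0,5.0],
    [[0,0,0],0,5.0],
    [[0,0,-1.5],0,5.0],
    [[0,0.5,-3.0],0,5.0],
    [[0,2.0,-3.0],0,5.0],
    [[0,2.0,-2.0],0,5.0],
    [[0,2.0,0],0,5.0],
    [[0,0,0],0,5.0],
  ],
)

```text
clock: 21.6
position: [0.4544, -0.2557, 0.0724]
ee_rot: [0.999, -0.046, 0.021, -0.013]
ft_force: [0.0, -0.8, -1.2]
grip_width: 0.588
```

```bash
cat >> h.py <<'E'
def ab(P): P=np.atleast_2d(P); v=P[:,:2]-[.596,.0778]; return np.c_[v@[.996,-.09],v@[.09,.996]]
def wed2(tag):
    lev(); C=cal('wrist'); p,d=eyes.camera('wrist'); cv2.imwrite(f'pics/{tag}.png',p); np.savez(tag+'.npz',p=p,d=d)
    X=cloud(C,d); g=cv2.cvtColor(p,cv2.COLOR_BGR2GRAY); AB=ab(X.reshape(-1,3)).reshape(480,640,2); A,B,Z=AB[...,0],AB[...,1],X[...,2]
    e=[]
    for b in np.arange(-.42,-.20,.006):
        s=(abs(B-b)<.003)&(abs(A+.115)<.06)&(g>185)&(Z<.040)&(Z>-.004)
        if s.sum()>25: e.append((b,np.percentile(A[s],2),np.percentile(A[s],98),np.median(Z[s])))
    e=np.array(e); 
    if len(e): print('wedge b,aL,aR,z\n',e.round(4)); w=e[(e[:,2]-e[:,1]<.034)&(e[:,2]-e[:,1]>.026)]; print('wedge mid a=',np.polyfit(w[:,0],w[:,1:3].mean(1),1).round(4))
    s=(abs(A+.115)<.03)&(Z>.042)&(Z<.07)&(B<-.1)&(B>-.26)&(g>150); 
    if s.sum()>100:
        e=[]
        for b in np.arange(-.24,-.1,.01):
            k=s&(abs(B-b)<.004)
            if k.sum()>25: e.append((b,np.percentile(A[k],2),np.percentile(A[k],98),np.median(Z[k])))
        e=np.array(e); print('tube end b',np.percentile(B[s],.5).round(4),'pitch',np.degrees(np.arctan(np.polyfit(e[:,0],e[:,3],1)[0])).round(2),'mid a',np.polyfit(e[:,0],e[:,1:3].mean(1),1).round(4),'n',s.sum(),'z',e[[0,-1],3].round(4))
E
python3 -c "
from h import *
wed2('g3'); plan([.4518,-.2472,.07],-.09)"
```

```text
clk 21.6 pos [ 0.4544 -0.2557  0.0724] r 0.5074 lever ang -2.922 toolyaw rel 0.003 tilt [0.042 0.025] F [ 0.  -0.8 -1.2] T [-0.05  0.09 -0.02] w 50.0
wedge b,aL,aR,z
 [[-0.42   -0.1217 -0.0794  0.0066]
 [-0.414  -0.1155 -0.085   0.0065]
 [-0.408  -0.1102 -0.0911  0.0065]
 [-0.402  -0.1049 -0.0957  0.0066]
 [-0.372  -0.1243 -0.0951  0.0007]
 [-0.36   -0.1264 -0.0941  0.0297]
 [-0.354  -0.1264 -0.0974  0.0289]
 [-0.348  -0.1263 -0.0973  0.0274]
 [-0.342  -0.1269 -0.0978  0.0259]
 [-0.336  -0.1268 -0.0979  0.0243]
 [-0.33   -0.1274 -0.0977  0.0228]
 [-0.324  -0.1273 -0.0985  0.0212]
 [-0.318  -0.1273 -0.0982  0.0198]
 [-0.312  -0.1279 -0.0989  0.0183]
 [-0.306  -0.1284 -0.0987  0.0169]
 [-0.3    -0.1283 -0.0993  0.0153]
 [-0.294  -0.1283 -0.0993  0.0139]
 [-0.288  -0.1288 -0.0998  0.0123]
 [-0.282  -0.1292 -0.0999  0.0109]
 [-0.276  -0.1293 -0.1002  0.0092]
 [-0.27   -0.1298 -0.1008  0.0078]
 [-0.264  -0.1298 -0.1006  0.0064]
 [-0.258  -0.1303 -0.101   0.0048]
 [-0.252  -0.1297 -0.1012  0.0033]
 [-0.222  -0.1322 -0.0986  0.0105]
 [-0.216  -0.1326 -0.0987  0.0105]
 [-0.21   -0.1325 -0.0982  0.0107]]
wedge mid a= [-0.0562 -0.1301]
tube end b -0.2224 pitch 2.73 mid a [ 0.032  -0.1087] n 2682 z [0.0485 0.0489]
pos [ 0.4553 -0.2537  0.0726] yaw -0.092 tilt [ 0.0431  0.0253 -0.9988] d [-0.0035  0.0065 -0.0026] dyaw 0.002 n 1
[[-0.41,-0.61,0.26],-0.002]
```

Call:
servo_tool(
  deltas=[
    [[-0.3,0.1,1.0],-0.002,5],
    [[0,0,2.2],0,5],
    [[0,0,2.2],0,5],
    [[0,0,2.0],0,5],
    [[0,0,1.2],0,5],
    [[0,0,0],0,4.5],
  ],
)

```text
clock: 22.15
position: [0.4577, -0.247, -0.0209]
ee_rot: [0.999, -0.042, 0.021, -0.015]
ft_force: [-0.7, -0.1, -0.4]
grip_width: 0.528
```

```bash
python3 -c "
from h import *
lev();plan([.4562,-.251,-.026],-.09)"
```

```text
clk 22.15 pos [ 0.4577 -0.247  -0.0209] r 0.4981 lever ang -2.923 toolyaw rel -0.005 tilt [0.043 0.029] F [-0.7 -0.1 -0.4] T [0.01 0.09 0.  ] w 44.8
pos [ 0.4577 -0.247  -0.0209] yaw -0.085 tilt [ 0.0434  0.0286 -0.9986] d [-0.0015 -0.004  -0.0051] dyaw -0.005 n 1
[[-0.12,0.41,0.51],0.005]
```

Call:
servo_tool(
  deltas=[
    [[-0.15,0.4,0.4],0.003,4.2],
    [[0,0,0],0,0],
    [[0,0,0],0,0],
    [[0,0,0],0,0],
    [[0,0,0],0,0],
  ],
  force=60,
)

```text
clock: 22.57
position: [0.4556, -0.2485, -0.0259]
ee_rot: [0.999, -0.042, 0.02, -0.016]
ft_force: [-0.2, -0.1, -4.0]
grip_width: 0.336
```

```bash
python3 -c "
from h import *
wed2('g4')"
```

```text
clk 22.5667 pos [ 0.4556 -0.2485 -0.0259] r 0.5002 lever ang -2.919 toolyaw rel -0.005 tilt [0.041 0.031] F [-0.2 -0.1 -4. ] T [-0.16  0.11  0.  ] w 28.5
wedge b,aL,aR,z
 [[-0.36   -0.126  -0.0973  0.0305]
 [-0.354  -0.1259 -0.0975  0.0296]
 [-0.348  -0.1259 -0.0982  0.028 ]
 [-0.342  -0.1259 -0.0982  0.0265]
 [-0.336  -0.1258 -0.0981  0.025 ]
 [-0.33   -0.1258 -0.0981  0.0235]
 [-0.324  -0.1269 -0.098   0.0219]
 [-0.318  -0.1269 -0.0978  0.0204]
 [-0.312  -0.127  -0.0983  0.0189]
 [-0.306  -0.1273 -0.0982  0.0174]
 [-0.3    -0.1273 -0.0987  0.0158]
 [-0.294  -0.1276 -0.0986  0.0143]
 [-0.288  -0.1276 -0.0988  0.0128]
 [-0.282  -0.128  -0.0989  0.0113]
 [-0.276  -0.1279 -0.0989  0.0098]
 [-0.27   -0.1283 -0.0993  0.0083]
 [-0.264  -0.1283 -0.0992  0.0067]
 [-0.258  -0.1286 -0.0995  0.0053]
 [-0.252  -0.1286 -0.0996  0.0038]]
wedge mid a= [-0.0236 -0.12  ]
```

Call:
servo_tool(
  deltas=[
    [[-0.15,-1.0,0.03],0,0],
    [[-0.15,-1.1,0.03],0,0],
    [[0,-1.1,0.03],0,0],
    [[0,-1.1,0.03],0,0],
    [[0,-1.1,0.03],0,0],
  ],
)

```text
clock: 23.03
position: [0.4565, -0.1913, -0.0256]
ee_rot: [0.999, -0.044, 0.02, -0.016]
ft_force: [-0.4, -2.8, -5.2]
grip_width: 0.339
```

```bash
python3 -c "
from h import *
wed2('g5')
print(ab(telemetry.get_obs()['position']))"
```

```text
clk 23.0333 pos [ 0.4565 -0.1913 -0.0256] r 0.4458 lever ang -2.882 toolyaw rel -0.002 tilt [0.041 0.03 ] F [-0.4 -2.8 -5.2] T [-0.79  0.14 -0.05] w 28.8
wedge b,aL,aR,z
 [[-0.3    -0.1303 -0.1017  0.0307]
 [-0.294  -0.1303 -0.1023  0.0293]
 [-0.288  -0.1302 -0.1026  0.0277]
 [-0.282  -0.1302 -0.1025  0.0262]
 [-0.276  -0.1302 -0.1025  0.0246]
 [-0.27   -0.1305 -0.1024  0.023 ]
 [-0.264  -0.1312 -0.1022  0.0215]
 [-0.258  -0.1312 -0.1023  0.0199]
 [-0.252  -0.1313 -0.1025  0.0183]
 [-0.246  -0.1315 -0.1025  0.0168]
 [-0.24   -0.1315 -0.1028  0.0152]
 [-0.234  -0.1318 -0.1027  0.0136]
 [-0.228  -0.1318 -0.103   0.012 ]
 [-0.222  -0.1344 -0.0856  0.011 ]]
wedge mid a= [-0.0182 -0.1215]
tube end b -0.2217 pitch 2.69 mid a [ 0.0138 -0.1127] n 24784 z [0.0499 0.0517]
[[-0.11471517 -0.27773785]]
```

Call:
servo_tool(
  deltas=[
    [[0,-0.9,0.03],0,0],
    [[0,-0.9,0.03],0,0],
    [[0,-0.9,0.03],0,0],
    [[0,-0.7,0.02],0,0],
    [[0,0,0],0,0],
  ],
)

```text
clock: 23.5
position: [0.4596, -0.1512, -0.0256]
ee_rot: [0.999, -0.042, 0.02, -0.016]
ft_force: [0.1, -0.6, -5.7]
grip_width: 0.336
```

```bash
python3 -c "
from h import *
wed2('g6')
print(ab(telemetry.get_obs()['position']))"
```

```text
clk 23.5 pos [ 0.4596 -0.1512 -0.0256] r 0.4072 lever ang -2.855 toolyaw rel -0.006 tilt [0.041 0.029] F [ 0.1 -0.6 -5.7] T [-0.03  0.07 -0.01] w 28.6
wedge b,aL,aR,z
 [[-0.264  -0.1305 -0.1029  0.031 ]
 [-0.258  -0.1307 -0.1022  0.0304]
 [-0.252  -0.1307 -0.1031  0.0288]
 [-0.246  -0.1307 -0.1032  0.0272]
 [-0.24   -0.1307 -0.1033  0.0257]
 [-0.234  -0.1306 -0.103   0.0247]]
wedge mid a= [-0.011  -0.1195]
tube end b -0.2195 pitch 4.59 mid a [ 0.0513 -0.1044] n 47925 z [0.0452 0.0596]
[[-0.11531372 -0.24078115]]
```

```bash
cat >> h.py <<'E'
def tube(tag=None):
    C=cal('wrist')
    if tag is None: p,d=eyes.camera('wrist')
    else: D=np.load(tag+'.npz'); p,d=D['p'],D['d']
    X=cloud(C,d); g=cv2.cvtColor(p,cv2.COLOR_BGR2GRAY); AB=ab(X.reshape(-1,3)).reshape(480,640,2); A,B,Z=AB[...,0],AB[...,1],X[...,2]
    s=(abs(A+.115)<.017)&(Z>.05)&(Z<.068)&(B<-.015)&(B>-.218)&(g>170); q=np.c_[A[s],B[s],np.ones(s.sum())]; z=Z[s]
    for _ in range(3): c=np.linalg.lstsq(q,z,rcond=None)[0]; r=abs(z-q@c); k=r<max(.0015,2*np.median(r)); q,z=q[k],z[k]
    print('tube plane roll,pitch deg',np.degrees(c[:2]).round(2),'z at end',(c@[-.115,-.219,1]).round(4),'z at base',(c@[-.115,-.01,1]).round(4),'n',len(z),'b range',q[:,1].min().round(3),q[:,1].max().round(3))
E
python3 -c "
from h import *
tube('g4');tube('g5');tube('g6')
wed=np.load('g6.npz')"
```

```text
return _methods._mean(a, axis=axis, dtype=dtype,
  ret = ret.dtype.type(ret / rcount)
Traceback (most recent call last):
  File "h.py", line 113, in tube
    print('tube plane roll,pitch deg',np.degrees(c[:2]).round(2),'z at end',(c@[-.115,-.219,1]).round(4),'z at base',(c@[-.115,-.01,1]).round(4),'n',len(z),'b range',q[:,1].min().round(3),q[:,1].max().round(3))
                                                                                                                                                                      ~~~~~~~~~~^^
ValueError: zero-size array to reduction operation minimum which has no identity
```

```bash
python3 -c "
from h import *
tube('g6')"
```

```text
tube plane roll,pitch deg [-0.01  0.17] z at end 0.0601 z at base 0.0607 n 39240 b range -0.218 -0.144
```

Call:
servo_tool(
  deltas=[
    [[0,-0.35,0],0,0],
    [[0,0,0],0,0],
  ],
)

```text
clock: 23.72
position: [0.4597, -0.1482, -0.0257]
ee_rot: [0.999, -0.042, 0.02, -0.016]
ft_force: [-0.2, 0.9, -5.7]
grip_width: 0.34
```

```bash
python3 -c "
from h import *
tube(); lev(); print(ab(telemetry.get_obs()['position']))"
```

```text
tube plane roll,pitch deg [ 0.02 -0.05] z at end 0.0609 z at base 0.0607 n 41050 b range -0.218 -0.141
clk 23.7667 pos [ 0.4596 -0.1485 -0.0257] r 0.4047 lever ang -2.853 toolyaw rel -0.005 tilt [0.04 0.03] F [ 0.7  1.5 -5.2] T [0.09 0.14 0.  ] w 28.7
[[-0.11549282 -0.23769393]]
```

Call:
servo_tool(
  deltas=[
    [[0,0,0],0,4.0],
    [[0,0,0],0,4.5],
    [[0,0,0],0,4.5],
    [[0,0.3,-1.0],0,4.5],
    [[0,0.3,-2.0],0,4.5],
    [[0,0,-3.0],0,5.0],
    [[0,-0.5,-3.5],0,5.0],
    [[0,-2.5,-2.0],0,5.0],
    [[0,-3.0,-1.0],0,5.0],
    [[0,-3.0,0],0,5.0],
    [[0,0,0],0,5.0],
  ],
)

```text
clock: 24.68
position: [0.4648, -0.069, 0.1163]
ee_rot: [0.999, -0.045, 0.024, -0.016]
ft_force: [0.3, 0.4, 0.4]
grip_width: 0.585
```

```bash
python3 -c "
from h import *
tube(); post('f1'); stopline()
p,d=eyes.camera('top'); C=cal('top'); cv2.imwrite('pics/ftop.png',p)
a=cv2.imread('pics/f1.png'); cv2.imwrite('pics/f1b.png',np.hstack([cv2.resize(a,(400,300)),cv2.resize(p[150:330,160:400],(400,300))]))
levimg(cloud(cal('wrist'),np.load('f1.npz')['d']),cv2.cvtColor(a,cv2.COLOR_BGR2GRAY))"
```

```text
tube plane roll,pitch deg [-0.04  0.21] z at end 0.0599 z at base 0.0607 n 15736 b range -0.218 -0.015
clk 24.7333 pos [ 0.4648 -0.0716  0.1163] r 0.3322 lever ang -2.782 toolyaw rel 0.002 tilt [0.05  0.028] F [0.2 0.3 1.2] T [-0.09  0.03  0.  ] w 50.2
tube top pitch deg 0.21 n 17342 z 0.058 0.063 y -0.219
tube mid a= [-0.0007 -0.1136] w 0.038Traceback (most recent call last):
  File "<string>", line 3, in <module>
    tube(); post('f1'); stopline()
                        ~~~~~~~~^^
  File "h.py", line 46, in stopline
    n,l,s,_=cv2.connectedComponentsWithStats(m.astype(np.uint8)); k=1+s[1:,4].argmax(); m=l==k
                                                                      ~~~~~~~~~~~~~~^^
ValueError: attempt to get argmax of an empty sequence
```

Call:
servo_tool(
  deltas=[
    [[0.2,-3.0,-0.5],0,5],
    [[0.2,-3.0,-0.5],0,5],
    [[0.2,-3.0,-0.5],0,5],
    [[0,0,0],0,5],
  ],
)

```text
clock: 25.17
position: [0.4768, 0.0102, 0.1323]
ee_rot: [0.998, -0.053, 0.021, -0.015]
ft_force: [-0.3, 0.7, -0.4]
grip_width: 0.586
```

```bash
python3 -c "
from h import *
tube(); post('f1'); 
a=cv2.imread('pics/f1.png'); levimg(cloud(cal('wrist'),np.load('f1.npz')['d']),cv2.cvtColor(a,cv2.COLOR_BGR2GRAY))
p,d=eyes.camera('top'); C=cal('top'); cv2.imwrite('pics/ftop.png',p); np.savez('ftop.npz',p=p,d=d)
cv2.imwrite('pics/f1b.png',np.hstack([cv2.resize(a,(400,300)),cv2.resize(p[150:330,160:400],(400,300))]))
stopline()"
```

```text
tube plane roll,pitch deg [0.01 0.16] z at end 0.06 z at base 0.0606 n 10728 b range -0.21 -0.015
clk 25.2167 pos [0.4762 0.0072 0.1316] r 0.2574 lever ang -2.689 toolyaw rel 0.02 tilt [0.043 0.027] F [-0.6 -0.7 -0.7] T [-0.09  0.04 -0.02] w 49.9
a -0.17 top plates y 0.0008 gap 0.0122 0.0127 end 0.0129
a -0.155 top plates y -0.0074 gap -0.0066 -0.0062 end 0.0129
a -0.14 top plates y -0.0075 gap 0.0004 0.0008 end 0.0125
a -0.125 top plates y -0.0074 gap -0.0023 -0.002 end 0.0131
a -0.11 top plates y -0.0074 gap 0.0005 0.0009 end 0.0128
a -0.095 top plates y -0.0074 gap 0.0001 0.0005 end 0.0125
a -0.08 top plates y -0.0074 gap -0.0055 -0.005 end 0.0129
a -0.065 top plates y 0.0007 gap 0.0038 0.0042 end 0.0127
tube top pitch deg 0.16 n 11858 z 0.058 0.063 y -0.212
tube mid a= [-0.0007 -0.1137] w 0.038
763 ctr [0.59851325 0.13076635 0.08801073] ang -0.08229239193026211 fit 3.0409706 0.03816567697100646
plate n 6259 a -0.16 -0.029
  a -0.16 face y -0.0071 back 0.0123
  a -0.14 face y -0.0073 back 0.0123
  a -0.12 face y -0.0073 back 0.0125
  a -0.1 face y -0.0074 back 0.0123
  a -0.08 face y -0.0066 back 0.0124
  a -0.06 face y 0.0008 back 0.0125
  a -0.04 face y 0.0007 back 0.0123
line n 313 y pct [-0.0013  0.0003  0.0024] [-0.004 -0.   ]
```

View pics/f1b.png

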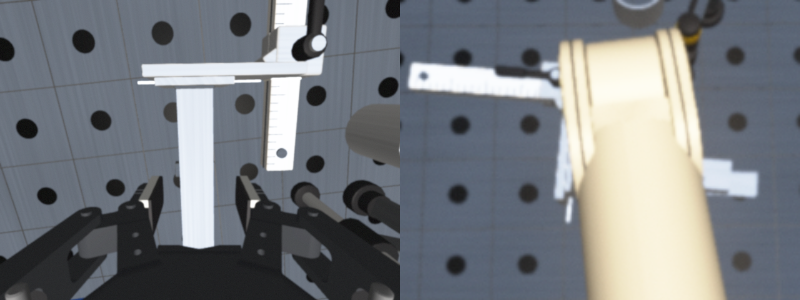

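The picture shows the base plate flush along the stop, with the line along its foot. The lever is parallel to the rail, and the wedge sits under the open end (top crop, 735,180). I'm handing in.

```bash
python3 -c "
from h import *
lev(); print(order.hand_in())"
```

```text
clk 25.3667 pos [0.4755 0.0042 0.1307] r 0.2603 lever ang -2.692 toolyaw rel 0.024 tilt [0.042 0.027] F [ 0.3 -0.1 -0.1] T [-0.02  0.05  0.07] w 50.0
the job is handed in; nothing more can be done
None
```

The job is done in the order asked and handed in at 25.4 s of the 72 s allowed, with the gripper clear of everything.

**What I did**
1. I loosened the lever to about 0.95 rad, slid the stop about 124 mm to the line, and swung the lever back until it pressed on its end stop with about 21 N.
2. I pushed the base plate against the stop with the open fingers, at about 24 N. The stop did not move.
3. I drew the wedge out of its channel, took hold of it again at the thick end, and pushed it thin end first under the tube.

**Last checks**
- **Stop:** the face stands 0.5 to 1 mm beyond the middle of the line.
- **Lever:** it measured 0 rad just after tightening. A last numeric reading failed because the lever was partly out of view. The last picture shows it parallel to the rail.
- **Base plate:** no gap to the stop shows along its width, and it lies flat.
- **Level:** the tube measured −0.05° while I still held the wedge, and 0.16° to 0.21° (open end low) after I let go. I left that as it is.

**Disagreements along the way**
- **First grasp:** the fingertips were about 30 mm higher than the reported tool position, so my first try at the stop plate closed on air above it. I corrected for this from then on.
- **Tool tilt:** the tool picked up a tilt of up to about 4° during contact, which the moves offered could not undo.
- **Other things on the table:** I moved none of them on purpose. I made no separate check of their positions at the end.

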